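Get the measuring glass out of the middle of the condiment stand

ROBOT

A 7-joint arm with a two-finger parallel gripper is mounted at the origin on a cart in front of the work surface, level with it; the furniture and walls round the work are solid. World frame = base frame: x ahead of the robot, y to its left, z up, the work surface at z = 0. Lengths are in mm, angles in rad, forces in N, time in s.
With the tool pointing down it reaches from about 425 to 825 mm from the base axis. Payload 3.6 kg.
Tool frame: the origin (TCP) lies on the centre line of the jaws, within the pads' length; the fingertips stand 8 mm ahead of it and the grasp point (between the pads) lies 11 mm behind it (nose_length is the z of the fingertips in the tool frame, in mm); z points along the fingers, y is the direction in which the jaws open and shut (so a half turn about z gives the same grasp; the last joint's range is limited). The gripper opens to 85 mm and grips with 20 to 120 N. Pads are 22 mm wide; open, the fingers measure 114 mm over their backs; the gripper's body (76 mm by 85 mm) begins 54 mm behind the grasp point. The pads swing forward as they close: fully open they stand 13 mm farther back than shut.
Start: joints at [-1.216, 0.615, -0.013, 1.423, 0.008, 1.103, -0.04], TCP at [242.15, 603.18, 239.297] pointing down, gripper open.
Joint ranges: [-3.12, 3.12], [-0.3, 2.06], [-1.34, 1.32], [0.26, 2.42], [-1.36, 4.5], [0.01, 1.98], [-2.84, 2.84]. Speed limits (rad/s): [2.79, 2.79, 3.14, 3.14, 3.14, 3.14, 3.14].

INTERFACE

Orientations are given as a rotation vector (axis times angle).
In Python, from bench import state, capture, finish_job, search_frame, outline_of, place_of, nose_length gives the robot as it stands.
- The arm moves only by the shell command python3 -m handwheel 'ROWS'. ROWS is JSON, a list of rows, each a list of 3 entries, a list of its own where there are three numbers: the opening, from 0 (shut) to 1 (fully open), then the shift along the tool's x, y, z in m, then the turn, a rotation vector about the tool's x, y, z in rad. In form: [[fingers, [tx, ty, tz], [wx, wy, wz]], ...]. A call has 1 to 20 rows; each row shifts and turns the pose as measured when the row begins, along the tool's axes as they then stand; what a row does not reach is not made up. A row lasts 1/12 s, in which the tool goes at most 41.7 mm and 7.16 degrees, less where a joint would pass 70% of its speed; a pose out of reach is approached as far as the arm can. A call is refused whole if a number of a shift passes 0.0417 or a number of a turn 0.125, either way. A call with a gripper value outside its range is refused whole. The fingers move at their own pace and stop on an object; the grip force is fixed at half the most. Time passes only in rows, so rows that do not move let the fingers close. It gives the time, the measured TCP pose, the force and the opening at its end, in the units of the state.
- state(): the state, without advancing time (a new reading comes with each control period).
- capture(name): name is "scene" or "top" or "wrist"; returns a dict with "frame" (480x640x3 uint8, blue, green, red), "mtx" (3x3 intrinsics, pixels), "position" and "attitude" of the camera in the world; the wrist camera has in their place "hand_eye" (4x4, takes a point from camera to tool coordinates, whose origin is the TCP and whose axes are the flange's). Camera axes: x right, y down, z forward; pixel columns grow to the right and rows downward; lengths in mm; the calibration is good to about 2 mm. A picture is of the moment at which its call begins: read the wrist's pose just before it. There is no depth.
- finish_job(): hands the job in, once; it reports no verdict.
Trained networks look in a picture, given as the dict that the camera call returned (one of the last four; its "shot" number tells which), for a name from the list of things; names that differ only in an ending like _2 or _b are one class to them, and where a whole thing is asked for, a point or a joint stands for the part that bears it (a point fixed in the world has none). Each returns a list of dicts, best first, with "score" (0 to 1); they miss things now and then, are a little off and sometimes report something else, mostly with a low value. They report only what shows in the picture. A call takes as long as a camera call. They do not tell look-alikes from the thing itself.
- search_frame(label, picture): "bbox" ([left, top, right, bottom] in pixels, round what is visible of it).
- outline_of(label, picture): "region" (480x640 bool, what is visible of it) and "bbox" ([left, top, right, bottom] in pixels, round what is visible of it).
- place_of(label, picture): "centre" ([column, row] in pixels: a listed point, or the origin of a listed thing).
The state is a dict: "time_s": time; "q": joint angles; "qvel": joint speeds; "joint_efforts": joint torques, N m; "position": TCP position; "tool_rot": TCP orientation; "contact_force": force on the tool from outside, world axes, zero at the start; "moment": the same for the moment, N m; "gripper_width": finger opening in mm.
Only numpy, scipy, OpenCV 4.12 (cv2) and the standard library are available. Lean on these libraries where they do the work, as an engineer would, in place of code of your own. Each camera call takes 0.05 s, during which the arm holds its last target. There are 200 camera calls.

TASK

The small measuring glass is needed on the kitchen scale, but it sits in the middle of the round condiment stand, hemmed in by the two bottles and the pepper mill. Take all three of those out first and stand them together on the dark steel tray, then lift out the glass and stand it upright in the middle of the scale's round pan. Finally put the bottles and the mill back, each upright in the same ring of the stand it came from, so that the cook finds them without looking; set each of the four down without dropping it or knocking it over.

Things in the scene. Friction and masses are not known exactly. Their poses are not given: they have to be found in the camera images.
- stand: Condiment stand, fixed: round wood disc, 224 mm across. Origin: centre of its underside, z up. Three open wire rings (74 mm inside, top of the wire at 48 mm) are centred 70 mm from the origin at 0, 120 and 240 degrees counterclockwise from its x axis; things in them stand on the disc, 8 mm up. In the middle is a 55 mm round pedestal, 30 mm high, with the small glass on it.
- dark_bottle: The larger sauce bottle: clear glass, dark sauce, yellow-brown cap; 58 mm across, 207 mm tall, about 0.35 kg, in one of the rings at the start (which one varies). Origin: centre of its underside; z up along the bottle. Straight up to 108 mm; above that it feels like an even cone, 58 mm wide narrowing to 28 mm at the cap. Hold it across this, 150 to 175 mm above its base.
- red_bottle: The slimmer sauce bottle: red sauce, yellow-brown cap; 47 mm across, 188 mm tall, about 0.27 kg, in one of the rings at the start. Origin: centre of its underside; z up along the bottle. Straight up to 94 mm; above that it feels like an even cone, 47 mm wide narrowing to 22 mm at the cap. Hold it across this, 130 to 155 mm above its base.
- pepper_mill: Turned dark wood pepper mill with a small steel knob on top, foot 53 mm across, 192 mm tall, about 0.26 kg, in one of the rings at the start. Origin: centre of its underside; z up. Its head is a 48 mm wide cylinder from 133 to 162 mm above the base: hold it there; below the head is a narrower waist.
- small_glass: Small clear drinking glass, open at the top, 49 mm across the rim, 40 mm at the foot, 62 mm tall, 0.07 kg, on the pedestal in the middle of the stand at the start. Origin: centre of its underside; z up. Can be held across the outside just below the rim.
- tray: Rectangular dark steel tray, fixed, 200 mm (its x) by 220 mm (its y), floor 3 mm thick, rim 20 mm high; empty at the start. Origin: centre of its underside; z up. Room for the two bottles and the mill side by side.
- scale: White kitchen scale, fixed, with a round steel pan 128 mm across whose top is 22 mm above the table. Origin: on the table, straight below the pan's centre; z up. Its housing is 140 mm wide (y) and reaches 110 mm from the origin towards its own -x (the display side) and 76 mm towards +x.
Mind the look-alikes: they are no part of the job. What is shaped like the small_glass but orange is not meant.

How it is judged:
By the outcome, as a careful person would: the job done as asked, in the order asked, and still so for the second after the job is handed in, with the robot touching nothing.
It also fails if it takes over 152 s, if anything falls off the work surface, if the arm or the gripper's body presses on something with over 40 N, if the wrist force passes 120 N, or if a joint passes its speed limit or range.

## Working session

There is one attempt and no reset: what is moved stays moved. The work goes in short steps, Python scripts to look and compute and a shell command to move; the robot and the scene stay as the last step left them, time stands still between calls to the robot, and variables do not carry over. Pictures are saved under pics/ and viewed, about 12 in all and at most 16, crops included, and the job is handed in when it is done.

```bash
ls; mkdir -p pics
cat > h.py <<'E'
import numpy as np, cv2
from scipy.spatial.transform import Rotation as R
from bench import *
np.set_printoptions(precision=1,suppress=True)
def cam(p,st=None):
    """returns K, R(world<-cam), t"""
    if 'hand_eye' in p:
        T=np.eye(4);T[:3,:3]=R.from_rotvec(st['tool_rot']).as_matrix();T[:3,3]=st['position']
        M=T@np.array(p['hand_eye']);return np.array(p['mtx']),M[:3,:3],M[:3,3]
    a=np.array(p['attitude'])
    Rm=a if a.shape==(3,3) else R.from_rotvec(a).as_matrix()
    return np.array(p['mtx']),Rm,np.array(p['position'])
def ray(c,uv):
    K,Rm,t=c;d=Rm@np.linalg.solve(K,[uv[0],uv[1],1.]);return t,d/np.linalg.norm(d)
def onz(c,uv,z):
    t,d=ray(c,uv);return t+d*(z-t[2])/d[2]
def proj(c,X):
    K,Rm,t=c;p=K@(Rm.T@(np.array(X,float)-t));return p[:2]/p[2]
def tri(rs):
    A=sum(np.eye(3)-np.outer(d,d) for t,d in rs);b=sum((np.eye(3)-np.outer(d,d))@t for t,d in rs)
    X=np.linalg.solve(A,b);return X,[round(float(np.linalg.norm((np.eye(3)-np.outer(d,d))@(X-t))),1) for t,d in rs]
E
python3 - <<'E'
from h import *
s=state();print({k:np.round(v,3) for k,v in s.items()}, nose_length)
P={}
for n in ("scene","top"):
    p=capture(n);cv2.imwrite(f'pics/{n}0.png',p['frame']);c=cam(p);P[n]=c
    print(n,np.array(p['attitude']),p['position'],c[0])
    for l in "stand dark_bottle red_bottle pepper_mill small_glass tray scale".split():
        for r in place_of(l,p)[:3]: print(l,'place',np.round(r['score'],2),np.array(r['centre']),'z0:',onz(c,r['centre'],0))
        for r in search_frame(l,p)[:2]: print(l,'box',np.round(r['score'],2),np.array(r['bbox']))
E
```

```text
pics
{'time_s': np.float64(0.0), 'q': array([-1.2,  0.6, -0. ,  1.4,  0. ,  1.1, -0. ]), 'qvel': array([-0., -0.,  0.,  0.,  0., -0.,  0.]), 'joint_efforts': array([  0. , -46.9,   0.3, -17.1,   0. ,   0. ,   0. ]), 'position': array([241.9, 602.5, 238.1]), 'tool_rot': array([-0.6, -3.1,  0. ]), 'contact_force': array([-0.2,  0. ,  0.6]), 'moment': array([-0., -0.,  0.]), 'gripper_width': np.float64(85.113)} 8.0
scene [-2.2  0.6 -0.3] [  -3.4 -865.4  950.4] [[589.    0.  318.6]
 [  0.  589.  234.2]
 [  0.    0.    1. ]]
stand place 0.62 [325.8 239.2] z0: [543.6  14.2   0. ]
stand box 0.8 [280.3 198.9 371.5 272.1]
stand box 0.7 [302.  159.1 321.8 207.5]
dark_bottle place 0.72 [306.1 254.9] z0: [476.4  -6.8   0. ]
dark_bottle place 0.31 [328.  238.2] z0: [549.9  14.4  -0. ]
dark_bottle box 0.97 [293.8 180.1 320.5 261.4]
dark_bottle box 0.2 [344.6 168.8 363.9 241.1]
red_bottle place 0.55 [352.3 234.8] z0: [605.6  -6.8   0. ]
red_bottle box 0.81 [346.1 167.1 363.6 243.5]
red_bottle box 0.72 [296.2 284.7 439.1 401.5]
pepper_mill box 0.7 [301.5 156.7 320.3 206.4]
small_glass place 0.8 [320
[... 681 characters left out ...]
le place 0.95 [324.2 200.9] z0: [594.2 -20.7   0. ]
red_bottle box 0.96 [315.6 173.6 337.7 210.8]
red_bottle box 0.44 [259.6 196.4 288.9 231.3]
pepper_mill place 0.68 [276.8 221.3] z0: [546.   83.2   0. ]
pepper_mill box 0.93 [256.1 197.  290.8 234.7]
small_glass place 0.63 [310.2 224.2] z0: [541.    9.2   0. ]
small_glass place 0.57 [204.3 177.2] z0: [643.1 249.2   0. ]
small_glass box 0.96 [295.7 206.7 320.2 233.1]
small_glass box 0.62 [188.5 163.1 214.7 187. ]
tray place 0.67 [448.9 270.7] z0: [ 444.2 -295.7    0. ]
tray box 0.81 [390.8 214.  502.7 323. ]
scale place 0.96 [176.1 245.1] z0: [488.5 302.9   0. ]
scale box 0.7 [133.5 208.6 212.4 294.7]
scale box 0.65 [305.3 232.  336.9 271.3]
```

```bash
python3 -c "
import cv2
a=cv2.imread('pics/scene0.png')[130:420,180:460];b=cv2.imread('pics/top0.png')[120:345,110:520]
cv2.imwrite('pics/a.png',cv2.resize(a,None,fx=2,fy=2,interpolation=3));cv2.imwrite('pics/b.png',cv2.resize(b,None,fx=1.9,fy=1.9,interpolation=3))"
```

```text
(no output)
```

View pics/a.png

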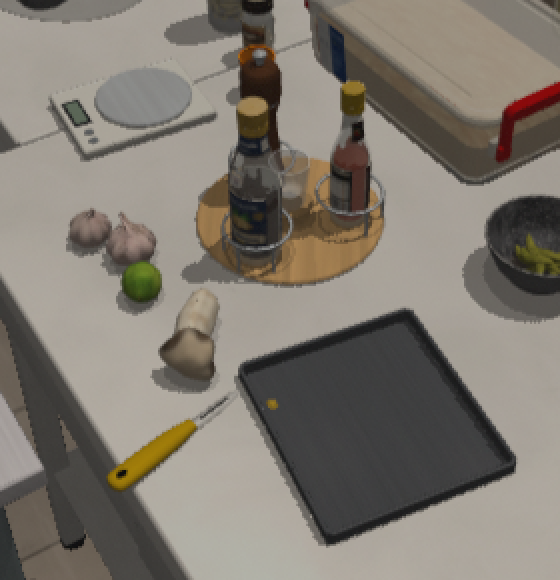

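View pics/b.png

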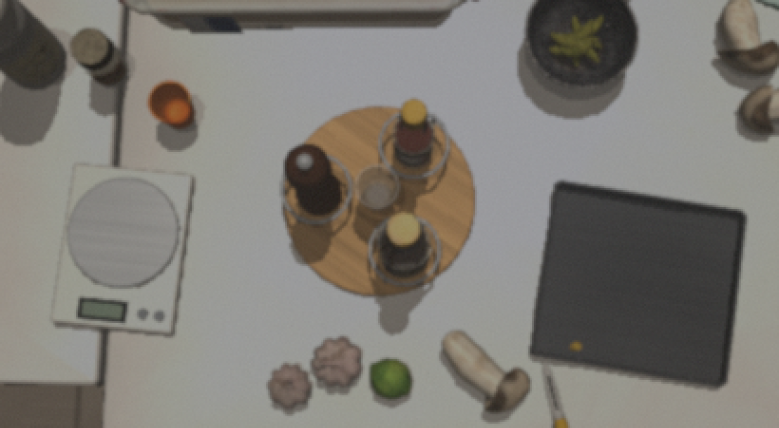

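The pictures show the dark bottle in the near ring, the red one in the far-right ring, the mill in the left ring and the clear glass between them. The orange look-alike is near (172,105) in the top crop. The tray is to the right, with a small yellow fleck at its near-left corner, and the scale is to the left.

```bash
cat > m.py <<'E'
from h import *
ps=capture("scene");pt=capture("top");cs,ct=cam(ps),cam(pt)
A=lambda u,v:(u/2+180,v/2+130)
B=lambda u,v:(u/1.9+110,v/1.9+120)
for n,a,b in [("darkcap",(253,105),(403,227)),("redcap",(353,89),(414,110)),("knob",(260,53),(304,159)),("fleck",(272,405),(576,346))]:
    print(n,tri([ray(cs,A(*a)),ray(ct,B(*b))]))
for n,c,f,pts in [("scene",cs,A,[(406,311),(513,463),(333,538),(241,370)]),("top",ct,B,[(556,184),(744,212),(723,384),(532,357)])]:
    w=np.array([onz(c,f(*q),20)[:2] for q in pts]);print("tray rim",n,w.round(0).tolist(),w.mean(0),"edges deg",np.degrees(np.arctan2(*(w[1]-w[0])[::-1])),np.degrees(np.arctan2(*(w[3]-w[0])[::-1])))
print("pan",onz(cs,A(143,97),22),onz(ct,B(123,232),22))
for l in ("stand","scale","tray","small_glass"):
    r=[place_of(l,p)[:1] for p in (ps,pt)]
    if r[0] and r[1]: print(l,tri([ray(cs,r[0][0]['centre']),ray(ct,r[1][0]['centre'])]))
# disc outline ellipse from top
print("disc (top, z8)",onz(ct,B((281+475)/2,(106+296)/2),8),"scene",onz(cs,A((197+384)/2,(158+281)/2),8))
print("glass rim top @z95",onz(ct,B(378,185),95), [ (onz(cs,A(290,160),95)) ])
s=state();cw=capture("wrist");print(np.array(cw['hand_eye']))
E
python3 m.py
```

```text
darkcap (array([476.7, -19.4, 217.4]), [0.2, 0.2])
redcap (array([597.5, -27.5, 195. ]), [0.6, 0.6])
knob (array([545. ,  80.2, 198.9]), [0.1, 0.1])
fleck (array([ 374.7, -216.6,    6.1]), [0.2, 0.2])
tray rim scene [[557.0, -195.0], [526.0, -408.0], [337.0, -384.0], [366.0, -171.0]] [ 446.6 -289.3] edges deg -98.28619629552225 172.84400114144358
tray rim top [[558.0, -193.0], [530.0, -407.0], [335.0, -378.0], [361.0, -165.0]] [ 445.9 -285.7] edges deg -97.49178849335485 172.12515241260365
pan [491.9 299.6  22. ] [492.1 300.6  22. ]
stand (array([541.7,  11.4,   7.3]), [3.7, 3.7])
scale (array([491.7, 313.3, -15. ]), [2.5, 2.5])
tray (array([ 447. , -289.1,    2.2]), [0.3, 0.3])
small_glass (array([535.8,  14.7,  27.9]), [4.2, 4.2])
disc (top, z8) [536.   11.6   8. ] scene [536.9   5.9   8. ]
glass rim top @z95 [539.2   9.4  95. ] [array([539.6,  10.3,  95. ])]
[[  -0.    -1.    -0.3   69.9]
 [   1.    -0.    -0.     0.2]
 [   0.    -0.3    1.  -134.7]
 [   0.     0.     0.     1. ]]
```

```bash
python3 -m handwheel '[[1,[0,0,-0.01],[0,0,0.119]],[1,[0,0,-0.01],[0,0,0.119]],[1,[0,0,-0.01],[0,0,0.119]],[1,[0,0,-0.01],[0,0,0.119]],[1,[0,0,-0.01],[0,0,0.119]],[1,[0,0,-0.01],[0,0,0.119]],[1,[0,0,-0.01],[0,0,0.119]],[1,[0,0,-0.01],[0,0,0.119]],[1,[0,0,-0.01],[0,0,0.119]],[1,[0,0,-0.01],[0,0,0.119]],[1,[0,0,0],[0,0,0]]]'
cat > st.py <<'E'
import sys
from h import *
# usage: st.py X Y Z -> remaining shift in tool axes (m), and turn to nominal attitude (tool x=+Y,y=+X,z=-Z)
s=state();Rm=R.from_rotvec(s['tool_rot']);p=np.array(s['position'])
N=R.from_matrix(np.array([[0,1,0],[1,0,0],[0,0,-1.]]))
print('t',round(s['time_s'],2),'pos',p,'F',np.array(s['contact_force']),'w',round(s['gripper_width'],1))
print('turn',(Rm.inv()*N).as_rotvec().round(3))
if len(sys.argv)>3: print('shift m',(Rm.inv().apply(np.array([float(a) for a in sys.argv[1:4]])-p)/1000).round(4))
E
python3 st.py 597.5 -28 330
```

```text
time_s: 2.97
position: [241.4, 602.5, 342.6]
tool_rot: [2.285, 2.156, -0.006]
contact_force: [-0.6, 0.6, 0.4]
gripper_width: 85.4
t 2.97 pos [241.4 602.5 342.6] F [-0.6  0.6  0.4] w 85.4
turn [-0.   0.  -0.1]
shift m [-0.6  0.4  0. ]
```

```bash
sed -i 's/\.round(3))/.round(3).tolist())/; s/\.round(4))/.round(4).tolist())/' st.py
python3 -m handwheel '[[1,[0,0,0],[0,0,-0.058]],[1,[-0.03,0.017,0],[0,0,0]],[1,[-0.03,0.017,0],[0,0,0]],[1,[-0.03,0.017,0],[0,0,0]],[1,[-0.03,0.017,0],[0,0,0]],[1,[-0.03,0.017,0],[0,0,0]],[1,[-0.03,0.017,0],[0,0,0]],[1,[-0.03,0.017,0],[0,0,0]],[1,[-0.03,0.017,0],[0,0,0]],[1,[-0.03,0.017,0],[0,0,0]],[1,[-0.03,0.017,0],[0,0,0]],[1,[-0.03,0.017,0],[0,0,0]],[1,[-0.03,0.017,0],[0,0,0]],[1,[-0.03,0.017,0],[0,0,0]],[1,[-0.03,0.017,0],[0,0,0]],[1,[-0.03,0.017,0],[0,0,0]],[1,[-0.03,0.017,0],[0,0,0]],[1,[-0.03,0.017,0],[0,0,0]],[1,[0,0,0],[0,0,0]]]'
python3 st.py 597.5 -28 330
```

```text
time_s: 4.55
position: [556.5, 83.8, 329.7]
tool_rot: [-2.124, -2.311, 0.023]
contact_force: [-0.3, -0.3, -0.2]
gripper_width: 85.4
t 4.55 pos [556.5  83.8 329.7] F [-0.3 -0.3 -0.2] w 85.4
turn [-0.012, 0.009, 0.084]
shift m [-0.1148, 0.0314, 0.0003]
```

```bash
python3 -m handwheel '[[1,[-0.03,0.008,0],[0,0,0.04]],[1,[-0.03,0.008,0],[0,0,0.04]],[1,[-0.03,0.008,0],[0,0,0]],[1,[-0.018,0.006,0],[0,0,0]],[1,[0,0,0],[0,0,0]]]'
python3 st.py 597.5 -28 139
python3 - <<'E'
from h import *
s=state();p=capture('wrist');c=cam(p,s);cv2.imwrite('pics/w1.png',p['frame'])
for n,X in dict(dark=(476.7,-19.4,215),red=(597.5,-28,196),mill=(545,80.5,200),glassrim=(539.7,10.5,95),stand=(539.7,11.1,8)).items(): print(n,proj(c,X))
E
```

```text
time_s: 4.97
position: [591.5, -27.6, 325.9]
tool_rot: [-2.2, -2.235, 0.029]
contact_force: [0.3, 0.4, -0.2]
gripper_width: 85.3
t 4.97 pos [591.5 -27.6 325.9] F [ 0.3  0.4 -0.2] w 85.3
turn [-0.017, 0.009, 0.016]
shift m [0.0012, 0.0092, 0.1868]
dark [163.7 220.2]
red [327.  227.9]
mill [255.3  77. ]
glassrim [271.3 165.9]
stand [280.9 159.3]
```

View pics/w1.png

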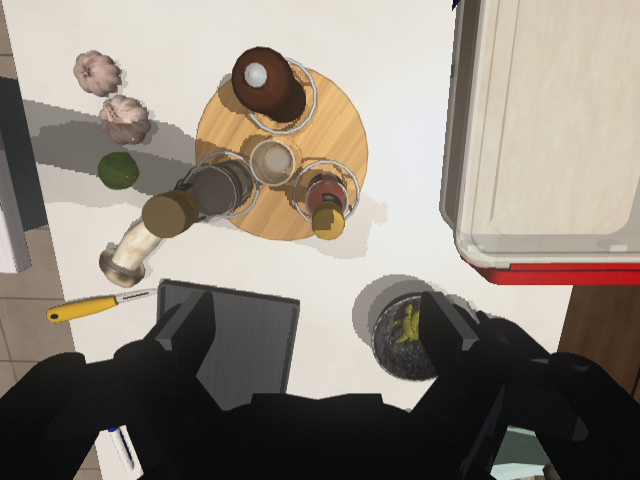

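```bash
python3 -m handwheel '[[1,[0.001,0.006,0.02],[-0.017,0.009,0.016]],[1,[0,0,0.025],[0,0,0]],[1,[0,0,0.025],[0,0,0]],[1,[0,0,0.02],[0,0,0]],[1,[0,0,0],[0,0,0]]]'
python3 st.py 597.5 -28 139
```

```text
time_s: 5.43
position: [596.7, -15.2, 233.1]
tool_rot: [-2.197, -2.239, -0.014]
contact_force: [-1.6, 1.2, -0.2]
gripper_width: 85.5
t 5.43 pos [596.7 -15.2 233.1] F [-1.6  1.2 -0.2] w 85.5
turn [0.003, -0.01, 0.019]
shift m [-0.0137, 0.0002, 0.094]
```

```bash
python3 -m handwheel '[[1,[-0.013,0,0.01],[0.003,-0.01,0.019]],[1,[0,0,0.015],[0,0,0]],[1,[0,0,0.01],[0,0,0]],[1,[0,0,0],[0,0,0]]]'
python3 st.py 597.5 -28 139
```

```text
time_s: 5.77
position: [597.9, -24.9, 197.9]
tool_rot: [2.212, 2.229, 0.003]
contact_force: [-0.6, -0.1, -0.3]
gripper_width: 85.8
t 5.77 pos [597.9 -24.9 197.9] F [-0.6 -0.1 -0.3] w 85.8
turn [0.002, -0.001, 0.007]
shift m [-0.0032, -0.0006, 0.0589]
```

```bash
python3 -m handwheel '[[1,[-0.003,0,0.016],[0,0,0]],[1,[0,0,0.016],[0,0,0]],[1,[0,0,0.016],[0,0,0]],[1,[0,0,0.01],[0,0,0]],[1,[0,0,0],[0,0,0]],[1,[0,0,0],[0,0,0]]]'
python3 st.py 597.5 -28 139
python3 -m handwheel '[[0,[0,0,0],[0,0,0]],[0,[0,0,0],[0,0,0]],[0,[0,0,0],[0,0,0]],[0,[0,0,0],[0,0,0]],[0,[0,0,0],[0,0,0]],[0,[0,0,0],[0,0,0]],[0,[0,0,0],[0,0,0]],[0,[0,0,0],[0,0,0]],[0,[0,0,0],[0,0,0]],[0,[0,0,0],[0,0,0]],[0,[0,0,0],[0,0,0]],[0,[0,0,0],[0,0,0]]]'
python3 st.py 597.5 -28 139
```

```text
time_s: 6.27
position: [603.0, -28.5, 143.7]
tool_rot: [2.203, 2.224, 0.016]
contact_force: [-0.0, 0.5, -0.0]
gripper_width: 85.8
t 6.27 pos [603.  -28.5 143.7] F [-0.   0.5 -0. ] w 85.8
turn [0.014, 0.0, 0.01]
shift m [0.0005, -0.0056, 0.0046]
time_s: 7.27
position: [605.1, -28.7, 148.0]
tool_rot: [2.199, 2.222, 0.023]
contact_force: [0.1, 0.9, -0.4]
gripper_width: 31.8
t 7.27 pos [605.1 -28.7 148. ] F [ 0.1  0.9 -0.4] w 31.8
turn [0.021, 0.001, 0.01]
shift m [0.0007, -0.0078, 0.0088]
```

```bash
python3 -m handwheel '[[0,[0,0,-0.008],[0,0,0]],[0,[0,0,-0.014],[0,0,0]],[0,[0,0,-0.016],[0,0,0]],[0,[0,0,-0.016],[0,0,0]],[0,[0,0,-0.016],[0,0,0]],[0,[0,0,-0.01],[0.01,0,0.01]],[0,[0,0,0],[0,0,0]]]'
python3 st.py 467 -357 215
```

```text
time_s: 7.85
position: [601.2, -28.4, 231.1]
tool_rot: [2.22, 2.218, 0.004]
contact_force: [-0.4, 0.3, -1.8]
gripper_width: 31.8
t 7.85 pos [601.2 -28.4 231.1] F [-0.4  0.3 -1.8] w 31.8
turn [0.004, 0.0, -0.001]
shift m [-0.3287, -0.134, 0.0157]
```

```bash
python3 -m handwheel '[[0,[-0.01,-0.003,0],[0,0,0]],[0,[-0.02,-0.007,0],[0,0,0]],[0,[-0.025,-0.01,0],[0,0,0]],[0,[-0.025,-0.01,0],[0,0,0]],[0,[-0.025,-0.01,0],[0,0,0]],[0,[-0.025,-0.01,0],[0,0,0]],[0,[-0.025,-0.01,0],[0,0,0]],[0,[-0.025,-0.01,0],[0,0,0]],[0,[-0.025,-0.01,0],[0,0,0]],[0,[-0.025,-0.01,0],[0,0,0]],[0,[-0.025,-0.01,0],[0,0,0]],[0,[-0.02,-0.01,0],[0,0,0]],[0,[-0.01,-0.005,0],[0,0,0]],[0,[0,0,0],[0,0,0]]]'
python3 st.py 467 -357 160
```

```text
time_s: 9.02
position: [468.4, -330.6, 219.0]
tool_rot: [-2.212, -2.212, 0.015]
contact_force: [-0.3, -0.3, -2.1]
gripper_width: 32.4
t 9.02 pos [ 468.4 -330.6  219. ] F [-0.3 -0.3 -2.1] w 32.4
turn [-0.017, -0.003, -0.0]
shift m [-0.0266, -0.0004, 0.0589]
```

```bash
python3 -m handwheel '[[0,[-0.014,0,0.005],[-0.01,0,0]],[0,[-0.012,0,0.01],[0,0,0]],[0,[0,0,0.014],[0,0,0]],[0,[0,0,0.014],[0,0,0]],[0,[0,0,0.008],[0,0,0]],[0,[0,0,0],[0,0,0]]]'
python3 st.py 467 -357 143
```

```text
time_s: 9.52
position: [470.2, -352.0, 162.2]
tool_rot: [-2.207, -2.219, -0.004]
contact_force: [-0.8, 0.8, -1.6]
gripper_width: 32.0
t 9.52 pos [ 470.2 -352.   162.2] F [-0.8  0.8 -1.6] w 32.0
turn [-0.007, -0.01, 0.006]
shift m [-0.0052, -0.0031, 0.0191]
```

```bash
python3 -m handwheel '[[0,[0,0,0.006],[-0.007,-0.01,0]],[0,[0,0,0.004],[0,0,0]],[0,[0,0,0.004],[0,0,0]],[0,[0,0,0],[0,0,0]]]'
python3 st.py 467 -357 143
```

```text
time_s: 9.85
position: [472.6, -348.4, 146.6]
tool_rot: [-2.207, -2.232, -0.004]
contact_force: [0.1, 0.2, -2.1]
gripper_width: 32.3
t 9.85 pos [ 472.6 -348.4  146.6] F [ 0.1  0.2 -2.1] w 32.3
turn [-0.0, -0.004, 0.011]
shift m [-0.0085, -0.0057, 0.0036]
```

Close to the floor; single small rows down, watching the force.

```bash
for i in 1 ; do python3 -m handwheel '[[0,[0,0,0.002],[0,0,0]]]' | grep -E 'pos|force';python3 -m handwheel '[[0,[0,0,0.002],[0,0,0]]]' | grep -E 'pos|force';python3 -m handwheel '[[0,[0,0,0.0015],[0,0,0]]]' | grep -E 'pos|force'; done
```

```text
position: [473.3, -348.5, 145.1]
contact_force: [-0.7, 0.2, -1.4]
position: [473.6, -348.4, 143.3]
contact_force: [-0.0, -0.3, -2.3]
position: [474.0, -349.2, 143.0]
contact_force: [-2.0, -0.4, 9.7]
```

```bash
python3 -m handwheel '[[0.8,[0,0,0],[0,0,0]],[0.8,[0,0,0],[0,0,0]],[0.8,[0,0,0],[0,0,0]],[0.8,[0,0,0],[0,0,0]],[0.8,[0,0,0],[0,0,0]],[0.8,[0,0,0],[0,0,0]]]'
python3 -m handwheel '[[1,[0,0,-0.02],[0,0,0]],[1,[0,0,-0.02],[0,0,0]],[1,[0,0,-0.03],[0,0,0]],[1,[0,0,-0.03],[0,0,0]],[1,[0,0,-0.02],[0,0,0]],[1,[0,0,0],[0,0,0]]]'
python3 st.py 545 80.5 280
python3 - <<'E'
from h import *
ps=capture('scene');cv2.imwrite('pics/s2.png',cv2.resize(ps['frame'][130:420,180:500],None,fx=2,fy=2))
E
```

```text
time_s: 10.6
position: [475.3, -350.9, 145.3]
tool_rot: [2.204, 2.23, 0.006]
contact_force: [0.9, -0.1, -0.2]
gripper_width: 67.9
time_s: 11.1
position: [473.5, -349.7, 267.8]
tool_rot: [-2.208, -2.234, -0.004]
contact_force: [-0.2, -0.6, 0.9]
gripper_width: 85.5
t 11.1 pos [ 473.5 -349.7  267.8] F [-0.2 -0.6  0.9] w 85.5
turn [0.001, -0.002, 0.011]
shift m [0.4294, 0.0765, -0.0112]
```

View pics/s2.png

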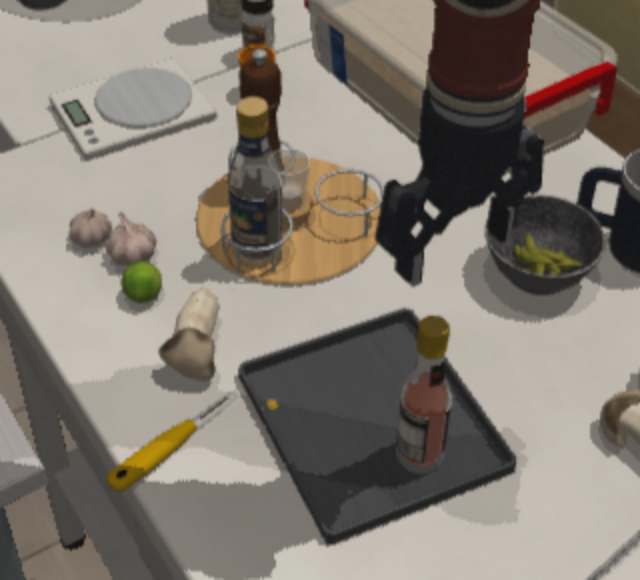

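The red bottle stands upright on the tray at about (422,440) in the crop, and its ring is empty. Next is the mill.

```bash
python3 -m handwheel '[[1,[0.02,0.004,-0.01],[0,0,0]],[1,[0.03,0.005,-0.01],[0,0,0]],[1,[0.033,0.006,0],[0,0,0]],[1,[0.033,0.006,0],[0,0,0]],[1,[0.033,0.006,0],[0,0,0]],[1,[0.033,0.006,0],[0,0,0]],[1,[0.033,0.006,0],[0,0,0]],[1,[0.033,0.006,0],[0,0,0]],[1,[0.033,0.006,0],[0,0,0]],[1,[0.033,0.006,0],[0,0,0]],[1,[0.033,0.006,0],[0,0,0]],[1,[0.033,0.006,0],[0,0,0]],[1,[0.033,0.006,0],[0,0,0]],[1,[0.02,0.004,0],[0,0,0]],[1,[0,0,0],[0,0,0]],[1,[0,0,0],[0,0,0]]]'
python3 st.py 545 80.5 230
```

```text
time_s: 12.48
position: [538.9, 107.6, 261.3]
tool_rot: [-2.188, -2.204, 0.042]
contact_force: [-1.4, -0.6, -0.0]
gripper_width: 85.1
t 12.48 pos [538.9 107.6 261.3] F [-1.4 -0.6 -0. ] w 85.1
turn [-0.044, -0.006, 0.007]
shift m [-0.0273, 0.0073, 0.0309]
```

```bash
python3 -m handwheel '[[1,[-0.014,0.004,0.005],[-0.03,-0.005,0]],[1,[-0.013,0.003,0.01],[-0.01,0,0]],[1,[0,0,0.008],[0,0,0]],[1,[0,0,0.008],[0,0,0]],[1,[0,0,0],[0,0,0]],[1,[0,0,0],[0,0,0]]]'
python3 st.py 545 80.5 145
```

```text
time_s: 12.98
position: [542.3, 75.2, 223.9]
tool_rot: [-2.215, -2.218, 0.016]
contact_force: [0.3, 1.0, -0.1]
gripper_width: 85.3
t 12.98 pos [542.3  75.2 223.9] F [ 0.3  1.  -0.1] w 85.3
turn [-0.012, 0.002, 0.001]
shift m [0.0055, 0.0036, 0.0789]
```

```bash
python3 -m handwheel '[[1,[0.005,0.003,0.01],[-0.01,0,0]],[1,[0,0,0.015],[0,0,0]],[1,[0,0,0.015],[0,0,0]],[1,[0,0,0.012],[0,0,0]],[1,[0,0,0.005],[0,0,0]],[1,[0,0,0],[0,0,0]]]'
python3 st.py 545 80.5 145
```

```text
time_s: 13.48
position: [547.5, 81.9, 167.0]
tool_rot: [2.217, 2.222, 0.004]
contact_force: [0.1, 0.2, -0.2]
gripper_width: 85.2
t 13.48 pos [547.5  81.9 167. ] F [ 0.1  0.2 -0.2] w 85.2
turn [0.004, -0.0, 0.002]
shift m [-0.0014, -0.0025, 0.022]
```

```bash
python3 -m handwheel '[[1,[-0.001,-0.002,0.01],[0,0,0]],[1,[0,-0.001,0.01],[0,0,0]],[1,[0,0,0.003],[0,0,0]],[1,[0,0,0],[0,0,0]]]'
python3 st.py 545 80.5 144
python3 -m handwheel '[[0,[0,0,0],[0,0,0]],[0,[0,0,0],[0,0,0]],[0,[0,0,0],[0,0,0]],[0,[0,0,0],[0,0,0]],[0,[0,0,0],[0,0,0]],[0,[0,0,0],[0,0,0]],[0,[0,0,0],[0,0,0]],[0,[0,0,0],[0,0,0]],[0,[0,0,0],[0,0,0]]]'
python3 st.py 545 80.5 144
```

```text
time_s: 13.82
position: [546.5, 81.8, 145.3]
tool_rot: [2.215, 2.222, 0.011]
contact_force: [-0.0, 0.5, -0.2]
gripper_width: 85.8
t 13.82 pos [546.5  81.8 145.3] F [-0.   0.5 -0.2] w 85.8
turn [0.008, -0.002, 0.003]
shift m [-0.0013, -0.0016, 0.0012]
time_s: 14.57
position: [547.1, 82.2, 147.0]
tool_rot: [2.214, 2.221, 0.014]
contact_force: [-0.0, -0.3, -0.8]
gripper_width: 46.5
t 14.57 pos [547.1  82.2 147. ] F [-0.  -0.3 -0.8] w 46.5
turn [0.01, -0.002, 0.003]
shift m [-0.0017, -0.0021, 0.0029]
```

```bash
python3 -m handwheel '[[0,[0,0,-0.008],[0,0,0]],[0,[0,0,-0.014],[0,0,0]],[0,[0,0,-0.018],[0,0,0]],[0,[0,0,-0.018],[0,0,0]],[0,[0,0,-0.018],[0,0,0]],[0,[0,0,-0.018],[0.01,0,0]],[0,[0,0,-0.014],[0,0,0]],[0,[0,0,-0.008],[0,0,0]],[0,[0,0,0],[0,0,0]]]'
python3 st.py 545 -150 265
```

```text
time_s: 15.32
position: [543.0, 81.3, 267.7]
tool_rot: [-2.214, -2.219, 0.011]
contact_force: [0.2, -1.0, -3.6]
gripper_width: 46.5
t 15.32 pos [543.   81.3 267.7] F [ 0.2 -1.  -3.6] w 46.5
turn [-0.01, -0.0, 0.002]
shift m [-0.2313, 0.0015, 0.0026]
```

```bash
python3 -m handwheel '[[0,[-0.01,0.001,0],[-0.01,0,0]],[0,[-0.02,0.001,-0.001],[0,0,0]],[0,[-0.025,0.001,-0.001],[0,0,0]],[0,[-0.025,0.001,-0.001],[0,0,0]],[0,[-0.025,0,-0.001],[0,0,0]],[0,[-0.025,0,-0.001],[0,0,0]],[0,[-0.025,0,-0.001],[0,0,0]],[0,[-0.025,0,-0.001],[0,0,0]],[0,[-0.025,0,0],[0,0,0]],[0,[-0.02,-0.01,0],[0,0,0]],[0,[-0.01,-0.01,0],[0,0,0]],[0,[0,0,0],[0,0,0]]]'
python3 st.py 404 -283 200
```

```text
time_s: 16.32
position: [516.9, -169.7, 260.8]
tool_rot: [-2.208, -2.214, 0.029]
contact_force: [0.3, -0.9, -2.8]
gripper_width: 46.3
t 16.32 pos [ 516.9 -169.7  260.8] F [ 0.3 -0.9 -2.8] w 46.3
turn [-0.023, 0.003, 0.002]
shift m [-0.1129, -0.1117, 0.0637]
```

```bash
python3 -m handwheel '[[0,[-0.01,-0.01,0.002],[-0.01,0,0]],[0,[-0.018,-0.018,0.008],[-0.01,0,0]],[0,[-0.02,-0.02,0.01],[0,0,0]],[0,[-0.02,-0.02,0.01],[0,0,0]],[0,[-0.018,-0.018,0.01],[0,0,0]],[0,[-0.012,-0.012,0.01],[0,0,0]],[0,[-0.008,-0.008,0.005],[0,0,0]],[0,[0,0,0],[0,0,0]],[0,[0,0,0],[0,0,0]]]'
python3 st.py 404 -283 142
```

```text
time_s: 17.07
position: [409.7, -266.6, 199.7]
tool_rot: [-2.196, -2.234, -0.01]
contact_force: [0.2, 0.5, -2.5]
gripper_width: 46.3
t 17.07 pos [ 409.7 -266.6  199.7] F [ 0.2  0.5 -2.5] w 46.3
turn [-0.002, -0.011, 0.018]
shift m [-0.0169, -0.0059, 0.0576]
```

```bash
python3 -m handwheel '[[0,[-0.008,-0.003,0.004],[0,-0.01,0.01]],[0,[-0.008,-0.003,0.01],[0,0,0]],[0,[0,0,0.012],[0,0,0]],[0,[0,0,0.01],[0,0,0]],[0,[0,0,0.006],[0,0,0]],[0,[0,0,0.004],[0,0,0]],[0,[0,0,0],[0,0,0]]]'
python3 st.py 404 -283 142
```

```text
time_s: 17.65
position: [413.4, -277.9, 152.9]
tool_rot: [2.191, 2.241, 0.007]
contact_force: [-0.1, 0.5, -2.8]
gripper_width: 46.2
t 17.65 pos [ 413.4 -277.9  152.9] F [-0.1  0.5 -2.8] w 46.2
turn [0.008, 0.002, 0.023]
shift m [-0.0049, -0.0096, 0.0108]
```

```bash
python3 -m handwheel '[[0,[0,-0.006,0.003],[0.008,0,0]],[0,[0,-0.002,0.003],[0,0,0]],[0,[0,0,0],[0,0,0]]]' | grep -E 'pos|force|rot'
python3 -m handwheel '[[0,[0,0,0.002],[0,0,0]]]' | grep -E 'pos|force'
python3 -m handwheel '[[0,[0,0,0.0015],[0,0,0]]]' | grep -E 'pos|force'
python3 st.py 404 -283 142
```

```text
position: [406.4, -277.5, 147.1]
tool_rot: [2.191, 2.247, -0.002]
contact_force: [-0.0, 0.4, -2.6]
position: [406.5, -277.8, 145.5]
contact_force: [-0.4, 0.7, -3.1]
position: [406.6, -277.9, 144.1]
contact_force: [0.1, -0.7, -3.6]
t 18.07 pos [ 406.6 -277.9  144.1] F [ 0.1 -0.7 -3.6] w 46.5
turn [0.003, 0.004, 0.025]
shift m [-0.005, -0.0027, 0.0021]
```

```bash
python3 -m handwheel '[[0,[0,0,0.0015],[0,0,0]]]' | grep -E 'pos|force'
python3 -m handwheel '[[0,[0,0,0.0012],[0,0,0]]]' | grep -E 'pos|force'
```

```text
position: [406.7, -278.1, 142.6]
contact_force: [0.8, 0.8, -3.1]
position: [406.7, -278.5, 142.0]
contact_force: [-3.0, -0.0, 9.3]
```

```bash
python3 -m handwheel '[[1,[0,0,0],[0,0,0]],[1,[0,0,0],[0,0,0]],[1,[0,0,0],[0,0,0]],[1,[0,0,0],[0,0,0]],[1,[0,0,0],[0,0,0]],[1,[0,0,0],[0,0,0]],[1,[0,0,0],[0,0,0]]]'
python3 -m handwheel '[[1,[0,0,-0.02],[0,0,0]],[1,[0,0,-0.02],[0,0,0]],[1,[0,0,-0.03],[0,0,0]],[1,[0,0,-0.03],[0,0,0]],[1,[0,0,-0.02],[0,0,0.02]],[1,[0,0,0],[0,0,0]]]'
python3 st.py 477 -19.5 250
```

```text
time_s: 18.82
position: [408.7, -280.3, 143.8]
tool_rot: [2.186, 2.239, 0.001]
contact_force: [0.2, -0.6, -0.4]
gripper_width: 85.4
time_s: 19.32
position: [406.4, -278.5, 267.0]
tool_rot: [2.214, 2.22, -0.002]
contact_force: [-0.8, -1.2, -0.4]
gripper_width: 85.7
t 19.32 pos [ 406.4 -278.5  267. ] F [-0.8 -1.2 -0.4] w 85.7
turn [0.003, 0.005, 0.003]
shift m [0.2589, 0.0712, 0.016]
```

```bash
python3 -m handwheel '[[1,[0.02,0.006,-0.005],[0,0,0]],[1,[0.03,0.009,0],[0,0,0]],[1,[0.03,0.009,0],[0,0,0]],[1,[0.03,0.009,0],[0,0,0]],[1,[0.03,0.009,0],[0,0,0]],[1,[0.03,0.009,0],[0,0,0]],[1,[0.03,0.009,0],[0,0,0]],[1,[0.02,0.006,0],[0,0,0]],[1,[0.01,0.003,0],[0,0,0]],[1,[0,0,0],[0,0,0]],[1,[0,0,0],[0,0,0]]]'
python3 st.py 477 -19.5 230
```

```text
time_s: 20.23
position: [475.1, -40.5, 266.0]
tool_rot: [2.219, 2.216, -0.011]
contact_force: [-1.0, -0.5, -0.0]
gripper_width: 84.9
t 20.23 pos [475.1 -40.5 266. ] F [-1.  -0.5 -0. ] w 84.9
turn [-0.001, 0.009, -0.001]
shift m [0.0213, 0.0019, 0.0358]
```

```bash
python3 -m handwheel '[[1,[0.01,0.001,0.008],[0,0.009,0]],[1,[0.011,0.001,0.012],[0,0,0]],[1,[0,0,0.012],[0,0,0]],[1,[0,0,0.008],[0,0,0]],[1,[0,0,0],[0,0,0]],[1,[0,0,0],[0,0,0]]]'
python3 st.py 477 -19.5 161
python3 - <<'E'
from h import *
s=state();p=capture('wrist');c=cam(p,s);cv2.imwrite('pics/w2.png',p['frame'])
print(proj(c,(476.7,-19.4,215)),proj(c,(539.7,10.5,95)))
E
```

```text
time_s: 20.73
position: [475.0, -26.9, 222.4]
tool_rot: [-2.241, -2.201, 0.004]
contact_force: [0.6, -0.1, -0.3]
gripper_width: 85.1
t 20.73 pos [475.  -26.9 222.4] F [ 0.6 -0.1 -0.3] w 85.1
turn [-0.003, 0.001, -0.018]
shift m [0.0075, 0.0021, 0.0614]
[320.5 282.5] [401.9 180. ]
```

View pics/w2.png

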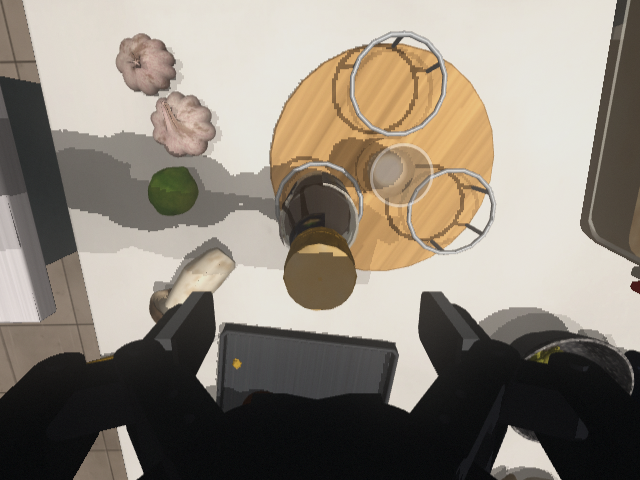

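The cap is at (320,276), within a few millimetres of the predicted position. The two rings and the clear glass at (402,176) show as expected, so I'm going down.

```bash
python3 -m handwheel '[[1,[0.008,0.002,0.01],[0,0,-0.018]],[1,[0,0,0.014],[0,0,0]],[1,[0,0,0.014],[0,0,0]],[1,[0,0,0.008],[0,0,0]],[1,[0,0,0],[0,0,0]]]' >/dev/null
python3 st.py 477 -18.5 161
```

```text
t 21.2 pos [479.9 -18.6 175.7] F [-0.   0.5 -1. ] w 85.3
turn [0.005, 0.001, 0.001]
shift m [0.0001, -0.003, 0.0147]
```

```bash
python3 -m handwheel '[[1,[0,-0.003,0.007],[0.004,0,0]],[1,[0,-0.001,0.006],[0,0,0]],[1,[0,0,0.002],[0,0,0]],[1,[0,0,0],[0,0,0]]]' >/dev/null
python3 st.py 477 -18.5 161
python3 -m handwheel '[[0,[0,0,0],[0,0,0]],[0,[0,0,0],[0,0,0]],[0,[0,0,0],[0,0,0]],[0,[0,0,0],[0,0,0]],[0,[0,0,0],[0,0,0]],[0,[0,0,0],[0,0,0]],[0,[0,0,0],[0,0,0]],[0,[0,0,0],[0,0,0]],[0,[0,0,0],[0,0,0]],[0,[0,0,0],[0,0,0]],[0,[0,0,0],[0,0,0]]]'
python3 st.py 477 -18.5 161
```

```text
t 21.53 pos [476.4 -18.1 160. ] F [ 0.2 -0.3  0.4] w 85.1
turn [0.003, 0.0, 0.002]
shift m [-0.0004, 0.0006, -0.001]
time_s: 22.45
position: [476.8, -17.9, 161.4]
tool_rot: [2.217, 2.222, 0.005]
contact_force: [0.1, -0.2, 0.3]
gripper_width: 41.2
t 22.45 pos [476.8 -17.9 161.4] F [ 0.1 -0.2  0.3] w 41.2
turn [0.004, -0.0, 0.002]
shift m [-0.0006, 0.0002, 0.0004]
```

```bash
python3 -m handwheel '[[0,[0,0,-0.006],[0,0,0]],[0,[0,0,-0.012],[0,0,0]],[0,[0,0,-0.016],[0,0,0]],[0,[0,0,-0.016],[0,0,0]],[0,[0,0,-0.016],[0,0,0]],[0,[0,0,-0.01],[0,0,0]],[0,[0,0,-0.004],[0,0,0]],[0,[0,0,0],[0,0,0]]]'>/dev/null
python3 st.py 487 -225 233
```

```text
t 23.12 pos [472.1 -18.2 242.7] F [ 0.2 -0.3 -4.3] w 41.2
turn [-0.008, 0.001, 0.001]
shift m [-0.2068, 0.0147, 0.0097]
```

```bash
python3 -m handwheel '[[0,[-0.01,0.001,0],[-0.006,0,0]],[0,[-0.018,0.002,0],[0,0,0]],[0,[-0.022,0.002,0],[0,0,0]],[0,[-0.022,0.003,0],[0,0,0]],[0,[-0.022,0.003,0],[0,0,0]],[0,[-0.022,0.003,0],[0,0,0]],[0,[-0.022,0.003,0],[0,0,0]],[0,[-0.02,0.002,0],[0,0,0]],[0,[-0.015,0.002,0],[0,0,0]],[0,[-0.01,0,0],[0,0,0]],[0,[0,0,0],[0,0,0]],[0,[0,0,0],[0,0,0]]]'>/dev/null
python3 st.py 487 -225 156
```

```text
t 24.12 pos [ 485.1 -214.8  230.4] F [-0.1  1.  -2.8] w 41.4
turn [-0.025, 0.0, 0.0]
shift m [-0.0102, 0.0037, 0.0743]
```

```bash
python3 -m handwheel '[[0,[-0.006,0.002,0.006],[-0.015,0,0]],[0,[-0.004,0.001,0.012],[-0.008,0,0]],[0,[0,0,0.014],[0,0,0]],[0,[0,0,0.014],[0,0,0]],[0,[0,0,0.01],[0,0,0]],[0,[0,0,0.006],[0,0,0]],[0,[0,0,0],[0,0,0]]]'>/dev/null
python3 st.py 487 -225 156
```

```text
t 24.7 pos [ 487.9 -215.6  164.3] F [-0.7 -0.1 -4.3] w 41.2
turn [-0.003, -0.009, 0.011]
shift m [-0.0094, -0.0009, 0.0082]
```

```bash
python3 -m handwheel '[[0,[-0.006,-0.001,0],[-0.003,-0.008,0]],[0,[-0.005,0,0],[0,0,0]],[0,[-0.002,0,0.002],[0,0,0]],[0,[0,0,0.001],[0,0,0]]]'>/dev/null
python3 st.py 487 -225 156
```

```text
t 25.03 pos [ 488.3 -229.   162.6] F [-0.8  1.  -3.8] w 41.7
turn [0.003, 0.001, 0.014]
shift m [0.004, -0.0013, 0.0066]
```

```bash
python3 -m handwheel '[[0,[0,0,0.003],[0,0,0]]]' | grep -E 'pos|force'
python3 -m handwheel '[[0,[0,0,0.002],[0,0,0]]]' | grep -E 'pos|force'
python3 -m handwheel '[[0,[0,0,0.0012],[0,0,0]]]' | grep -E 'pos|force'
python3 -m handwheel '[[0,[0,0,0.001],[0,0,0]]]' | grep -E 'pos|force'
```

```text
position: [488.9, -229.9, 160.3]
contact_force: [0.2, -0.4, -3.9]
position: [489.0, -230.2, 158.3]
contact_force: [0.7, 0.0, -4.5]
position: [489.0, -230.3, 157.1]
contact_force: [0.0, -0.1, -3.7]
position: [489.2, -230.3, 156.4]
contact_force: [-1.2, 1.5, 6.6]
```

```bash
python3 -m handwheel '[[0.85,[0,0,0],[0,0,0]],[0.85,[0,0,0],[0,0,0]],[0.85,[0,0,0],[0,0,0]],[0.85,[0,0,0],[0,0,0]],[0.85,[0,0,0],[0,0,0]],[0.85,[0,0,0],[0,0,0]],[0.85,[0,0,0],[0,0,0]]]'>/dev/null
python3 -m handwheel '[[1,[0,0,-0.02],[0,0,0]],[1,[0,0,-0.02],[0,0,0]],[1,[0,0,-0.03],[0,0,0]],[1,[0,0,-0.03],[0,0,0]],[1,[0.01,0,-0.02],[0,0,0.01]],[1,[0.02,0.006,0],[0,0,0]],[1,[0.03,0.008,0],[0,0,0]],[1,[0.03,0.008,0],[0,0,0]],[1,[0.03,0.008,0],[0,0,0]],[1,[0.03,0.006,0],[0,0,0]],[1,[0.03,0.006,0],[0,0,0]],[1,[0.03,0.006,0],[0,0,0]],[1,[0.02,0.004,0],[0,0,0]],[1,[0,0,0],[0,0,0]],[1,[0,0,0],[0,0,0]]]'>/dev/null
python3 st.py 540 10 180
python3 - <<'E'
from h import *
p=capture('scene');cv2.imwrite('pics/s3.png',cv2.resize(p['frame'][130:420,180:460],None,fx=2,fy=2,interpolation=3))
E
```

```text
t 27.2 pos [544.1   6.5 284.8] F [-1.  -1.1 -0.1] w 85.1
turn [0.016, 0.006, -0.005]
shift m [0.0041, -0.0058, 0.1047]
```

View pics/s3.png

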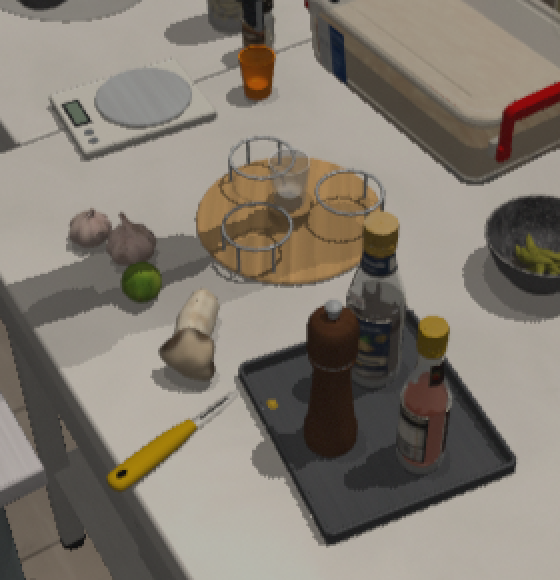

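All three stand upright on the tray, with the mill at (330,390), the dark bottle at (378,320) and the red at (422,410) in the crop. Now I'll take the glass.

```bash
python3 -m handwheel '[[1,[0.004,-0.004,0.01],[0.014,0.005,0]],[1,[0,-0.001,0.02],[0,0,0]],[1,[0,0,0.025],[0,0,0]],[1,[0,0,0.025],[0,0,0]],[1,[0,0,0.01],[0,0,0]],[1,[0,0,0],[0,0,0]],[1,[0,0,0],[0,0,0]]]'>/dev/null
python3 st.py 540 10 73
python3 - <<'E'
from h import *
s=state();p=capture('wrist');c=cam(p,s);cv2.imwrite('pics/w3.png',p['frame'])
print(proj(c,(539.5,10,95)),proj(c,(539.5,10,35)))
for r in search_frame('small_glass',p)[:2]: print(r)
E
```

```text
t 27.83 pos [536.3  -0.7 189.8] F [-0.1  0.2  0.8] w 85.3
turn [-0.002, 0.004, -0.024]
shift m [0.0113, 0.0036, 0.1167]
[321.2 226. ] [320.4 208.3]
{'bbox': [287.1, 182.0, 355.7, 253.2], 'score': 0.72}
```

View pics/w3.png

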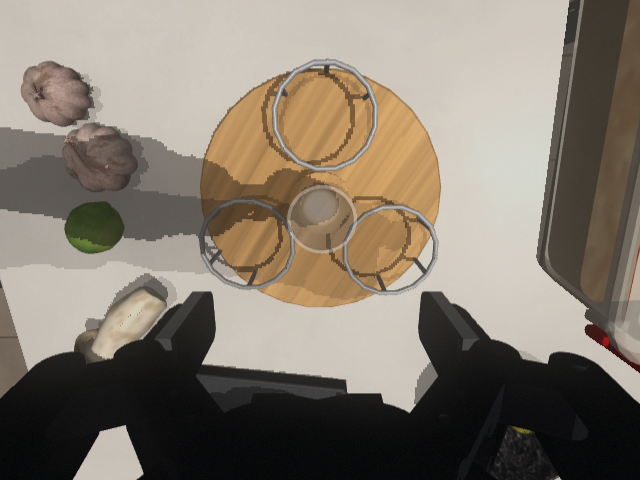

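Run:
```python
from h import *
s=state();p=capture('wrist');c=cam(p,s)
from scipy.optimize import least_squares
obs=[(325.5,114.5),(246.5,244),(390.5,249.5)]
def f(v):
    return np.concatenate([proj(c,(v[0]+70*np.cos(a),v[1]+70*np.sin(a),48))-o for a,o in zip(v[2]+np.radians([0,120,240]),obs)])
r=least_squares(f,[540,10,1.497]);print("stand from wrist",r.x,np.degrees(r.x[2]),r.fun)
print("glass rim at z92/95",onz(c,(321.5,217.5),92),onz(c,(321.5,217.5),95))
# top + scene of rings
p=capture('top');c=cam(p);cv2.imwrite('pics/t3.png',cv2.resize(p['frame'][165:285,245:365],None,fx=5,fy=5,interpolation=3))
print([proj(c,(540+70*np.cos(a),11+70*np.sin(a),48)).round(1).tolist() for a in np.radians([85.8,205.8,325.8])],proj(c,(539.5,10,95)))
```

```text
stand from wrist [540.9  14.9   1.5] 86.10603763220035 [-0.3  0.5  0.4 -0.6 -0.1 -0.1]
glass rim at z92/95 [540.8  15.3  92. ] [540.8  16.   95. ]
[[276.1, 217.9], [322.5, 250.6], [327.8, 194.7]] [308.7 217.2]
```

```bash
python3 -m handwheel '[[1,[0.007,0.002,0.01],[0,0,-0.022]],[1,[0.006,0.001,0.018],[0,0,0]],[1,[0,0,0.02],[0,0,0]],[1,[0,0,0.015],[0,0,0]],[1,[0,0,0.008],[0,0,0]],[1,[0,0,0],[0,0,0]],[1,[0,0,0],[0,0,0]]]'>/dev/null
python3 st.py 540 13 73
```

```text
t 28.62 pos [547.   17.9 120.8] F [0.3 0.2 0.5] w 85.2
turn [0.017, -0.0, 0.01]
shift m [-0.0048, -0.0079, 0.0477]
```

```bash
python3 -m handwheel '[[1,[-0.003,-0.006,0.008],[0.015,0,0.008]],[1,[0,-0.002,0.01],[0,0,0]],[1,[0,0,0.01],[0,0,0]],[1,[0,0,0.007],[0,0,0]],[1,[0,0,0],[0,0,0]]]'>/dev/null
python3 st.py 540 13 73
```

```text
t 29.03 pos [541.1  14.4  86.3] F [ 0.2  0.1 -0.2] w 84.9
turn [0.007, -0.0, 0.001]
shift m [-0.0014, -0.0011, 0.0133]
```

```bash
python3 -m handwheel '[[1,[-0.001,-0.001,0.006],[0.006,0,0]],[1,[0,0,0.006],[0,0,0]],[1,[0,0,0],[0,0,0]]]'>/dev/null
python3 st.py 540 13 73
python3 -m handwheel '[[0.45,[0,0,0],[0,0,0]],[0.45,[0,0,0],[0,0,0]],[0.45,[0,0,0],[0,0,0]],[0.45,[0,0,0],[0,0,0]],[0.45,[0,0,0],[0,0,0]],[0.45,[0,0,0],[0,0,0]],[0.45,[0,0,0],[0,0,0]],[0.45,[0,0,0],[0,0,0]],[0.45,[0,0,0],[0,0,0]]]'>/dev/null
python3 st.py 540 13 73
```

```text
t 29.28 pos [540.6  13.   73.5] F [ 0.2 -0.   0.3] w 85.6
turn [0.001, -0.0, 0.001]
shift m [0.0, -0.0006, 0.0005]
t 30.03 pos [541.2  13.   74.3] F [-1.   0.7 -0.5] w 45.6
turn [0.003, -0.0, 0.001]
shift m [-0.0, -0.0012, 0.0013]
```

```bash
python3 -m handwheel '[[0,[0,0,-0.005],[0,0,0]],[0,[0,0,-0.012],[0,0,0]],[0,[0,0,-0.02],[0,0,0]],[0,[0.005,0,-0.02],[0,0,0]],[0,[0.015,-0.002,-0.02],[0,0,0]],[0,[0.02,-0.003,-0.015],[0,0,0]],[0,[0.025,-0.004,-0.005],[0,0,0]],[0,[0.025,-0.004,0],[0,0,0]],[0,[0.025,-0.004,0],[0,0,0]],[0,[0.025,-0.004,0],[0,0,0]],[0,[0.025,-0.004,0],[0,0,0]],[0,[0.025,-0.004,0],[0,0,0]],[0,[0.025,-0.004,0],[0,0,0]],[0,[0.025,-0.004,0],[0,0,0]],[0,[0.015,-0.002,0],[0,0,0]],[0,[0.01,0,0],[0,0,0]],[0,[0,0,0],[0,0,0]],[0,[0,0,0],[0,0,0]]]'>/dev/null
python3 st.py 492 300 150
python3 - <<'E'
from h import *
s=state();p=capture('wrist');c=cam(p,s);cv2.imwrite('pics/w4.png',p['frame'])
print(proj(c,(492,300,22)))
E
```

```text
t 31.53 pos [500.9 287.4 180.6] F [ 0.2 -0.6 -0.4] w 45.5
turn [0.005, -0.001, -0.006]
shift m [0.0125, -0.0092, 0.0306]
[305.3 206.4]
```

View pics/w4.png

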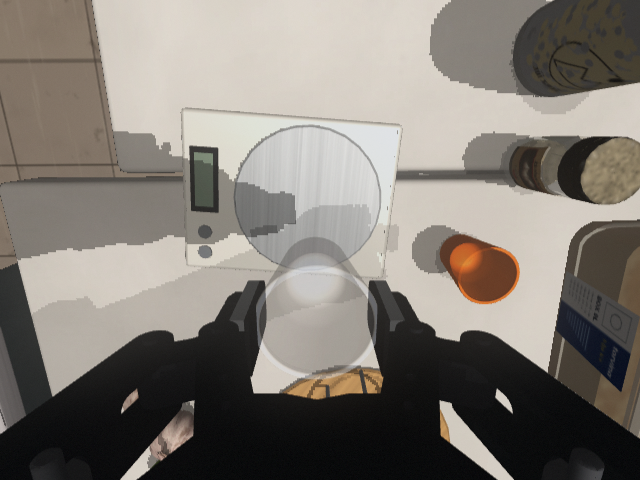

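The pan's centre is at (307,197) and the clear glass hangs at (315,318). I'll check the wrist camera's bias against the gripped glass.

Run:
```python
from h import *
s=state();p=capture('wrist');c=cam(p,s);x,y,z=s['position']
for b in (36,40,44):
  print(b,'rim',proj(c,(x,y,z-b+62)),'foot',proj(c,(x,y,z-b)), 'rim width px',proj(c,(x+24.5,y,z-b+62))-proj(c,(x-24.5,y,z-b+62)))
ct=capture('top');ctc=cam(ct)
for r in search_frame('scale',ct)[:1]: print(r)
cv2.imwrite('pics/t4.png',cv2.resize(ct['frame'][160:320,110:310],None,fx=4,fy=4,interpolation=3))
print('pan pred',proj(ctc,(492,300,22)),'tool pred',proj(ctc,(x,y,z)))
```

```text
36 rim [317.4 339.6] foot [316.5 273.9] rim width px [136.6  -1.3]
40 rim [317.4 333.5] foot [316.4 271.1] rim width px [132.4  -1.2]
44 rim [317.3 327.8] foot [316.4 268.4] rim width px [128.6  -1.2]
{'bbox': [136.1, 210.0, 211.9, 296.0], 'score': 0.63}
pan pred [175.  242.2] tool pred [161.  226.3]
```

Run:
```python
import cv2,numpy as np
g=cv2.imread('pics/w4.png',0)[:,:].astype(float)
# rim extent
im=cv2.imread('pics/w4.png');a=im[240:400,230:400]
cv2.imwrite('pics/w4c.png',cv2.resize(a,None,fx=4,fy=4,interpolation=3))
```

```text
(no output)
```

View pics/w4c.png

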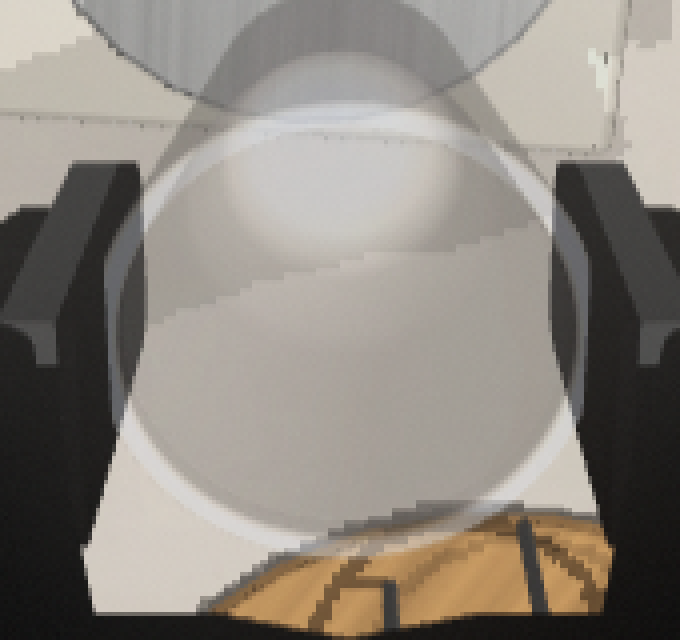

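Run:
```python
from h import *
s=state();p=capture('wrist');c=cam(p,s)
a=np.linspace(0,6.28,200)
def bb(c,x,y,z=22,r=64):
    q=np.array([proj(c,(x+r*np.cos(t),y+r*np.sin(t),z)) for t in a]);return np.r_[q.min(0),q.max(0)]
print('wrist 492,300',bb(c,492,300));print('wrist 493,307',bb(c,493,307))
for n in('scene','top'):
    q=capture(n);cc=cam(q);print(n,bb(cc,492,300));im=q['frame'].copy()
    for (x,y),col in (((492,300),(0,0,255)),((493,307),(0,200,0))):
        pts=np.array([proj(cc,(x+64*np.cos(t),y+64*np.sin(t),22)) for t in a])
        if n=='top': o=(130,195)
        else: o=(200,150)
        f=5
        if col==(0,0,255): cr=cv2.resize(im[o[1]:o[1]+105,o[0]:o[0]+80 if n=='top' else o[0]+95],None,fx=f,fy=f,interpolation=3)
        cv2.polylines(cr,[((pts-o+.5)*f).astype(int).reshape(-1,1,2)],True,col,1)
    if n=='scene':S=cr
    else:T=cr
h=min(S.shape[0],T.shape[0]);o=np.hstack([S[:h],T[:h]]);o=o[:, :];print(o.shape);cv2.imwrite('pics/pan.png',cv2.resize(o,None,fx=.9,fy=.9))
```

```text
wrist 492,300 [230.1 126.9 378.7 273.8]
wrist 493,307 [230.6 117.8 380.2 266.6]
scene [227.1 164.3 275.7 193.4]
top [145.4 213.1 204.6 271.7]
(525, 875, 3)
```

View pics/pan.png

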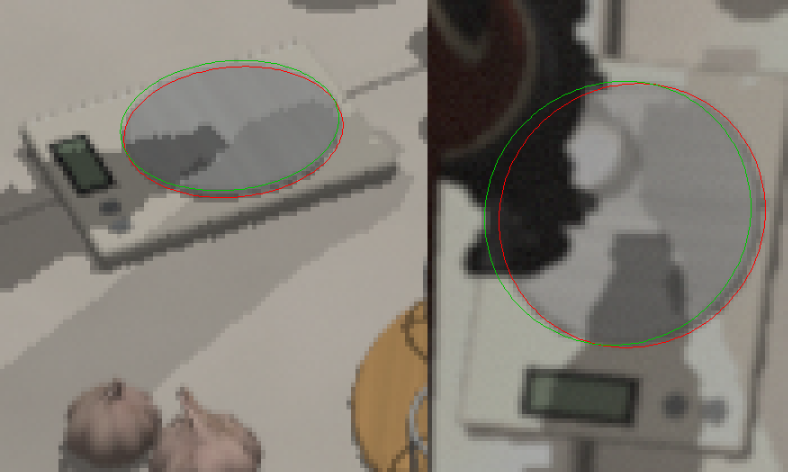

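With the outlines projected properly, all three cameras agree on the pan at (493,301); the red outline fits. Now lowering.

```bash
python3 -m handwheel '[[0,[0.007,-0.005,0.01],[0.005,0,-0.005]],[0,[0.006,-0.003,0.016],[0,0,0]],[0,[0,0,0.02],[0,0,0]],[0,[0,0,0.02],[0,0,0]],[0,[0,0,0.01],[0,0,0]],[0,[0,0,0.005],[0,0,0]],[0,[0,0,0],[0,0,0]]]'>/dev/null
python3 st.py 493 302 64
```

```text
t 32.47 pos [492.9 301.1  94.9] F [-0.3  0.6 -0.6] w 45.7
turn [0.0, -0.003, -0.005]
shift m [0.0008, 0.0001, 0.0309]
```

```bash
python3 -m handwheel '[[0,[0.001,0,0.006],[0,0,0]],[0,[0,0,0.008],[0,0,0]],[0,[0,0,0.004],[0,0,0]],[0,[0,0,0],[0,0,0]]]'| grep -E 'pos|force'
python3 -m handwheel '[[0,[0,0,0.003],[0,0,0]]]' | grep -E 'pos|force'
python3 -m handwheel '[[0,[0,0,0.0025],[0,0,0]]]' | grep -E 'pos|force'
python3 -m handwheel '[[0,[0,0,0.0015],[0,0,0]]]' | grep -E 'pos|force'
```

```text
position: [494.3, 303.0, 77.0]
contact_force: [-0.2, -0.3, -0.1]
position: [494.9, 303.2, 74.5]
contact_force: [0.7, 0.3, -0.1]
position: [495.1, 303.3, 72.0]
contact_force: [0.5, 0.9, -0.1]
position: [495.3, 303.3, 70.5]
contact_force: [-0.1, 0.1, -0.2]
```

```bash
python3 -m handwheel '[[0,[0,-0.002,0.0015],[0,0,0]]]' | grep -E 'pos|force'
python3 -m handwheel '[[0,[0,0,0.0015],[0,0,0]]]' | grep -E 'pos|force'
python3 -m handwheel '[[0,[0,0,0.0013],[0,0,0]]]' | grep -E 'pos|force'
```

```text
position: [493.9, 303.3, 69.1]
contact_force: [0.3, 0.6, -0.3]
position: [493.5, 303.4, 67.6]
contact_force: [-0.4, 0.7, -1.0]
position: [493.5, 303.4, 66.3]
contact_force: [0.3, -0.2, -1.5]
```

```bash
python3 st.py 493 302 64
```

```text
t 33.3 pos [493.5 303.4  66.3] F [ 0.3 -0.2 -1.5] w 45.7
turn [0.007, -0.007, -0.006]
shift m [-0.0015, -0.0005, 0.0022]
```

```bash
python3 -m handwheel '[[0,[-0.001,0,0.0012],[0.005,-0.005,0]]]' | grep -E 'pos|force'
python3 -m handwheel '[[0,[0,0,0.0012],[0,0,0]]]' | grep -E 'pos|force'
```

```text
position: [493.6, 303.3, 65.9]
contact_force: [-2.4, 1.4, 11.7]
position: [493.7, 304.2, 65.9]
contact_force: [-3.1, -1.2, 10.2]
```

```bash
python3 -m handwheel '[[0.8,[0,0,-0.0005],[0,0,0]],[0.8,[0,0,0],[0,0,0]],[0.8,[0,0,0],[0,0,0]],[0.8,[0,0,0],[0,0,0]],[1,[0,0,0],[0,0,0]],[1,[0,0,0],[0,0,0]],[1,[0,0,0],[0,0,0]]]'>/dev/null
python3 -m handwheel '[[1,[0,0,-0.015],[0,0,0]],[1,[0,0,-0.02],[0,0,0]],[1,[0,0,-0.03],[0,0,0]],[1,[0,0,-0.035],[0,0,0]],[1,[0,0,-0.035],[0,0,0]],[1,[-0.01,0,-0.035],[0,0,0]],[1,[-0.02,0,-0.03],[0,0,0]],[1,[-0.03,0,-0.01],[0,0,0]],[1,[-0.035,0,0],[0,0,0]],[1,[-0.035,0,0],[0,0,0]],[1,[-0.035,0,0],[0,0,0]],[1,[-0.035,0,0],[0,0,0]],[1,[-0.035,0,0],[0,0,0]],[1,[0,0,0],[0,0,0]]]'>/dev/null
python3 st.py 489 -230 270
python3 - <<'E'
from h import *
a=np.linspace(0,6.28,100)
O=[]
for n,o in (('scene',(205,130)),('top',(130,195))):
    p=capture(n);c=cam(p);cr=cv2.resize(p['frame'][o[1]:o[1]+100,o[0]:o[0]+80],None,fx=5,fy=5,interpolation=3)
    for r,z in ((24.5,84),(20,22)):
        q=np.array([proj(c,(493+r*np.cos(t),301+r*np.sin(t),z)) for t in a]);cv2.polylines(cr,[((q-o+.5)*5).astype(int).reshape(-1,1,2)],True,(0,0,255),1)
    O.append(cr)
cv2.imwrite('pics/glass.png',np.hstack(O))
for l,X in dict(dark_bottle=(489,-230),red_bottle=(475,-350),pepper_mill=(408,-279)).items():
    r=place_of(l,p)[:1]; print(l,onz(c,r[0]['centre'],3) if r else None,X)
E
```

```text
t 35.22 pos [492.6  60.8 285.4] F [-0.3 -1.1 -0.5] w 85.1
turn [0.004, -0.004, 0.003]
shift m [-0.2909, -0.0045, 0.0144]
dark_bottle [ 490.5 -231.9    3. ] (489, -230)
red_bottle [ 457.8 -343.2    3. ] (475, -350)
pepper_mill [ 398.9 -273.4    3. ] (408, -279)
```

View pics/glass.png

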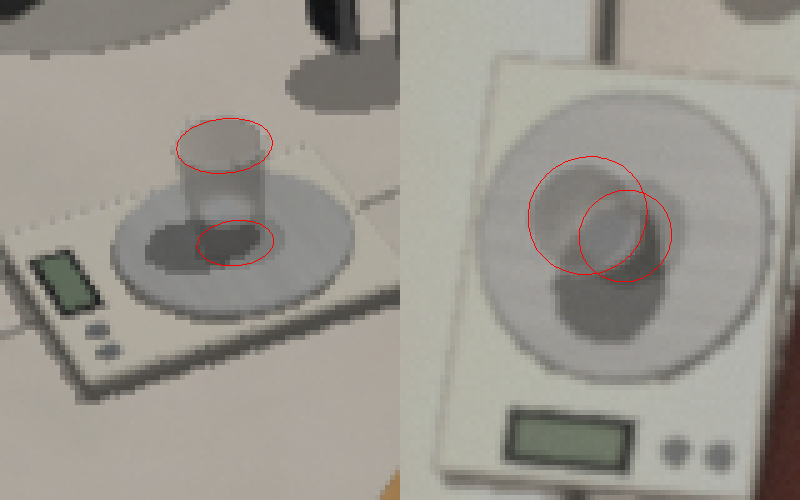

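The glass stands upright near the pan's centre, and its rim matches the predicted outline in both views. Next, the dark bottle goes back.

```bash
python3 -m handwheel '[[1,[-0.02,0,0],[0,0,0]],[1,[-0.03,0,0],[0,0,0]],[1,[-0.03,0,0],[0,0,0]],[1,[-0.03,0,0],[0,0,0]],[1,[-0.03,0,0],[0,0,0]],[1,[-0.03,0,0],[0,0,0]],[1,[-0.03,0,0],[0,0,0]],[1,[-0.03,0,0],[0,0,0]],[1,[-0.02,0,0],[0,0,0]],[1,[-0.01,0,0],[0,0,0]],[1,[0,0,0],[0,0,0]],[1,[0,0,0],[0,0,0]]]'>/dev/null
python3 st.py 489 -230 225
```

```text
t 36.47 pos [ 510.7 -172.1  275.5] F [-1.2  1.7 -0.2] w 85.3
turn [-0.003, -0.018, 0.071]
shift m [-0.0571, -0.0256, 0.0496]
```

```bash
python3 -m handwheel '[[1,[-0.018,-0.007,0.005],[0,-0.015,0.05]],[1,[-0.02,-0.008,0.01],[0,0,0.02]],[1,[-0.014,-0.006,0.01],[0,0,0]],[1,[-0.003,0,0.01],[0,0,0]],[1,[0,0,0],[0,0,0]],[1,[0,0,0],[0,0,0]]]'>/dev/null
python3 st.py 489 -230 225
python3 - <<'E'
from h import *
s=state();p=capture('wrist');c=cam(p,s);cv2.imwrite('pics/w5.png',p['frame'])
print(proj(c,(489,-230,210)),proj(c,(475,-350,191)),proj(c,(408,-279,195)))
E
```

```text
t 36.97 pos [ 492.8 -220.6  236.8] F [-0.1 -0.5 -0. ] w 85.6
turn [-0.004, -0.005, 0.007]
shift m [-0.0094, -0.0039, 0.0117]
[309.4 297.9] [288.6 451.1] [173.5 361.1]
```

View pics/w5.png

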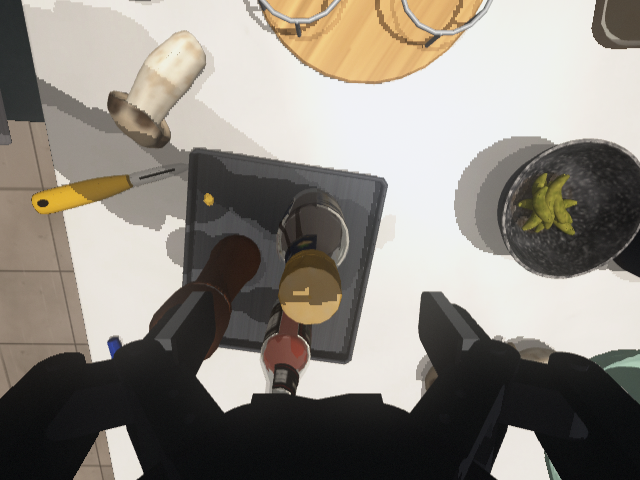

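The dark bottle's cap at (310,293) is where predicted, and the left finger clears the mill. Going down.

```bash
python3 -m handwheel '[[1,[-0.006,-0.003,0.006],[-0.004,-0.005,0.007]],[1,[-0.003,-0.001,0.012],[0,0,0]],[1,[0,0,0.015],[0,0,0]],[1,[0,0,0.012],[0,0,0]],[1,[0,0,0.006],[0,0,0]],[1,[0,0,0],[0,0,0]]]'>/dev/null
python3 st.py 489 -230 156
```

```text
t 37.52 pos [ 492.7 -226.1  185.2] F [-0.1  0.6  0.2] w 85.5
turn [0.008, 0.001, 0.008]
shift m [-0.0038, -0.0039, 0.0292]
```

```bash
python3 -m handwheel '[[1,[-0.004,-0.003,0.007],[0.006,0,0]],[1,[0,-0.001,0.01],[0,0,0]],[1,[0,0,0.006],[0,0,0]],[1,[0,0,0.003],[0,0,0]],[1,[0,0,0],[0,0,0]]]'>/dev/null
python3 st.py 489 -230 156
python3 -m handwheel '[[0,[0,0,0],[0,0,0]],[0,[0,0,0],[0,0,0]],[0,[0,0,0],[0,0,0]],[0,[0,0,0],[0,0,0]],[0,[0,0,0],[0,0,0]],[0,[0,0,0],[0,0,0]],[0,[0,0,0],[0,0,0]],[0,[0,0,0],[0,0,0]],[0,[0,0,0],[0,0,0]],[0,[0,0,0],[0,0,0]],[0,[0,0,0],[0,0,0]]]'>/dev/null
python3 st.py 489 -230 156
```

```text
t 37.93 pos [ 489.7 -230.6  158.1] F [-0.2  0.8  0.1] w 85.4
turn [0.005, 0.002, 0.009]
shift m [0.0006, -0.0007, 0.0021]
t 38.85 pos [ 489.8 -231.   159.1] F [-0.7 -0.2 -2.2] w 40.4
turn [0.006, 0.003, 0.009]
shift m [0.001, -0.0008, 0.0031]
```

```bash
python3 -m handwheel '[[0,[0,0,-0.006],[0,0,0]],[0,[0,0,-0.012],[0,0,0]],[0,[0,0,-0.016],[0,0,0]],[0,[0,0,-0.018],[0,0,0]],[0,[0,0,-0.018],[0,0,0]],[0,[0.01,0,-0.012],[0,0,0]],[0,[0.018,-0.001,-0.004],[0,0,0]],[0,[0.022,-0.002,0],[0,0,0]],[0,[0.022,-0.002,0],[0,0,0]],[0,[0.022,-0.002,0],[0,0,0]],[0,[0.022,-0.002,0],[0,0,0]],[0,[0.022,-0.002,0],[0,0,0]],[0,[0.022,-0.002,0],[0,0,0]],[0,[0.015,0,0],[0,0,0]],[0,[0.01,0,0],[0,0,0]],[0,[0,0,0],[0,0,0]],[0,[0,0,0],[0,0,0]]]'>/dev/null
python3 st.py 477 -19 230
```

```text
t 40.27 pos [466.8 -36.3 246.1] F [ 0.1 -0.3 -4.2] w 40.0
turn [-0.012, -0.002, 0.005]
shift m [0.0172, 0.0104, 0.0161]
```

```bash
python3 -m handwheel '[[0,[0.008,0.004,0.002],[-0.008,0,0]],[0,[0.008,0.005,0.004],[0,0,0]],[0,[0.001,0.001,0.004],[0,0,0]],[0,[0,0,0],[0,0,0]],[0,[0,0,0],[0,0,0]]]'>/dev/null
python3 st.py 477 -19 230
```

```text
t 40.68 pos [478.2 -22.  235. ] F [ 0.1  0.5 -3.2] w 40.3
turn [-0.002, 0.001, -0.002]
shift m [0.003, -0.0012, 0.005]
```

```bash
python3 -m handwheel '[[0,[0.003,-0.001,0.005],[0,0,0]],[0,[0,0,0.007],[0,0,0]],[0,[0,0,0.004],[0,0,0]],[0,[0,0,0],[0,0,0]]]'>/dev/null
python3 st.py 477 -19 163
python3 - <<'E'
from h import *
p=capture('scene');cv2.imwrite('pics/s6.png',cv2.resize(p['frame'][160:290,250:400],None,fx=4,fy=4,interpolation=3))
E
```

```text
t 41.02 pos [476.9 -20.3 217.1] F [-0.3  0.6 -3.1] w 40.5
turn [-0.003, 0.002, -0.005]
shift m [0.0014, 0.0003, 0.0541]
```

View pics/s6.png

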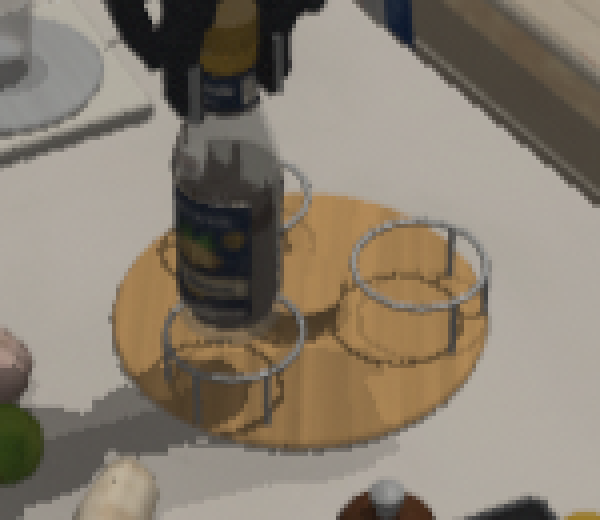

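The dark bottle hangs over its ring, slightly left of centre at (228,325) against the ring's (235,335). I'll check against the projection before lowering.

Run:
```python
from h import *
p=capture('scene');c=cam(p)
f=lambda X:(proj(c,X)-(250,160)+.5)*4
x,y,z=state()['position']
print('ring L/R',f((476.7-39,-19.4,48)),f((476.7,-19.4,48)),f((476.7+39,-19.4,48)))
for h in (61,100,165): print('bottle axis',h,f((x,y,h)))
```

```text
ring L/R [175.9 358.9] [236.  333.2] [294.7 308.1]
bottle axis 61 [237.1 316.8]
bottle axis 100 [235.3 264.3]
bottle axis 165 [232.2 172. ]
```

```bash
python3 -m handwheel '[[0,[0.001,0.003,0.003],[0,0,0]],[0,[0,0,0.005],[0,0,0]],[0,[0,0,0.005],[0,0,0]]]'| grep -E 'pos|force'
python3 -m handwheel '[[0,[0,0,0.004],[0,0,0]]]'| grep -E 'pos|force'
python3 -m handwheel '[[0,[0,0,0.004],[0,0,0]]]'| grep -E 'pos|force'
python3 st.py 478 -19 163
```

```text
position: [482.0, -19.7, 205.3]
contact_force: [0.3, 0.1, -3.7]
position: [482.1, -19.6, 200.8]
contact_force: [0.1, -0.2, -4.0]
position: [482.1, -19.6, 196.3]
contact_force: [-0.7, 0.4, -4.5]
t 41.53 pos [482.1 -19.6 196.3] F [-0.7  0.4 -4.5] w 40.3
turn [0.002, 0.002, -0.005]
shift m [0.0006, -0.0041, 0.0333]
```

```bash
python3 -m handwheel '[[0,[0,-0.003,0.003],[0,0,0]],[0,[0,0,0.006],[0,0,0]],[0,[0,0,0.006],[0,0,0]],[0,[0,0,0.004],[0,0,0]],[0,[0,0,0],[0,0,0]]]'| grep -E 'pos|force'
python3 -m handwheel '[[0,[0,0,0.004],[0,0,0]]]'| grep -E 'pos|force'
python3 -m handwheel '[[0,[0,0,0.0035],[0,0,0]]]'| grep -E 'pos|force'
```

```text
position: [477.8, -19.6, 174.0]
contact_force: [1.0, 0.3, -2.9]
position: [478.3, -19.7, 170.1]
contact_force: [-0.5, 0.6, -3.1]
position: [478.3, -19.7, 166.2]
contact_force: [-1.0, 0.1, -3.9]
```

```bash
python3 -m handwheel '[[0,[0,0,0.0015],[0,0,0]]]'| grep -E 'pos|force'
python3 -m handwheel '[[0,[0,0,0.0012],[0,0,0]]]'| grep -E 'pos|force'
python3 -m handwheel '[[0,[0,0,0.0012],[0,0,0]]]'| grep -E 'pos|force'
```

```text
position: [478.3, -19.6, 164.3]
contact_force: [0.1, -0.3, -4.4]
position: [478.7, -19.7, 164.1]
contact_force: [-4.5, -0.1, 17.5]
position: [478.8, -19.8, 164.2]
contact_force: [-3.3, 0.6, 8.7]
```

```bash
python3 -m handwheel '[[0.85,[0,0,0],[0,0,0]],[0.85,[0,0,0],[0,0,0]],[0.85,[0,0,0],[0,0,0]],[0.85,[0,0,0],[0,0,0]],[0.85,[0,0,0],[0,0,0]],[0.85,[0,0,0],[0,0,0]],[0.85,[0,0,0],[0,0,0]]]'>/dev/null
python3 -m handwheel '[[1,[0,0,-0.02],[0,0,0]],[1,[0,0,-0.02],[0,0,0]],[1,[0,0,-0.03],[0,0,0]],[1,[0,0,-0.03],[0,0,0]],[1,[-0.01,-0.002,-0.015],[0,0,0]],[1,[-0.02,-0.005,0],[0,0,0]],[1,[-0.03,-0.007,0],[0,0,0]],[1,[-0.03,-0.007,0],[0,0,0]],[1,[-0.03,-0.007,0],[0,0,0]],[1,[-0.03,-0.007,0],[0,0,0]],[1,[-0.03,-0.006,0],[0,0,0]],[1,[-0.025,-0.005,0],[0,0,0]],[1,[-0.015,-0.005,0],[0,0,0]],[1,[0,0,0],[0,0,0]],[1,[0,0,0],[0,0,0]]]'>/dev/null
python3 st.py 408 -279 225
```

```text
t 44.2 pos [ 428.1 -247.4  286.2] F [ 0.5  0.9 -0.6] w 85.6
turn [0.01, 0.002, 0.002]
shift m [-0.0315, -0.0208, 0.0611]
```

```bash
python3 -m handwheel '[[1,[-0.012,-0.008,0.01],[0.008,0,0]],[1,[-0.012,-0.008,0.016],[0,0,0]],[1,[-0.006,-0.004,0.016],[0,0,0]],[1,[0,0,0.01],[0,0,0]],[1,[0,0,0],[0,0,0]],[1,[0,0,0],[0,0,0]]]'>/dev/null
python3 st.py 407 -278.5 142
```

```text
t 44.7 pos [ 412.7 -269.9  232.1] F [ 0.2 -0.8  0.9] w 85.5
turn [0.005, -0.003, 0.016]
shift m [-0.0088, -0.0063, 0.09]
```

```bash
python3 -m handwheel '[[1,[-0.005,-0.004,0.008],[0.004,0,0.012]],[1,[-0.003,-0.001,0.014],[0,0,0]],[1,[0,0,0.016],[0,0,0]],[1,[0,0,0.014],[0,0,0]],[1,[0,0,0.008],[0,0,0]],[1,[0,0,0],[0,0,0]]]'>/dev/null
python3 st.py 407 -278.5 142
```

```text
t 45.2 pos [ 412.7 -275.8  172. ] F [-0.4 -0.7  0.1] w 85.3
turn [0.008, -0.001, 0.011]
shift m [-0.0027, -0.006, 0.03]
```

```bash
python3 -m handwheel '[[1,[-0.002,-0.005,0.008],[0.007,0,0.005]],[1,[0,-0.001,0.01],[0,0,0]],[1,[0,0,0.007],[0,0,0]],[1,[0,0,0.002],[0,0,0]],[1,[0,0,0],[0,0,0]]]'>/dev/null
python3 st.py 407 -278.5 142
python3 -m handwheel '[[0,[0,0,0],[0,0,0]],[0,[0,0,0],[0,0,0]],[0,[0,0,0],[0,0,0]],[0,[0,0,0],[0,0,0]],[0,[0,0,0],[0,0,0]],[0,[0,0,0],[0,0,0]],[0,[0,0,0],[0,0,0]],[0,[0,0,0],[0,0,0]],[0,[0,0,0],[0,0,0]]]'>/dev/null
python3 st.py 407 -278.5 142
```

```text
t 45.62 pos [ 407.8 -279.   145. ] F [-0.3 -0.   0.6] w 85.4
turn [0.004, 0.002, 0.007]
shift m [0.0005, -0.0008, 0.003]
t 46.37 pos [ 407.4 -279.6  146.5] F [-0.2  0.1 -1.6] w 46.1
turn [0.005, 0.003, 0.006]
shift m [0.0011, -0.0004, 0.0045]
```

```bash
python3 -m handwheel '[[0,[0,0,-0.007],[0,0,0]],[0,[0,0,-0.014],[0,0,0]],[0,[0,0,-0.02],[0,0,0]],[0,[0,0,-0.02],[0,0,0]],[0,[0,0,-0.02],[0,0,0]],[0,[0,0,-0.018],[0,0,0]],[0,[0.006,0.006,-0.012],[0,0,0]],[0,[0.014,0.014,-0.006],[0,0,0]],[0,[0.018,0.018,0],[0,0,0]],[0,[0.018,0.018,0],[0,0,0]],[0,[0.018,0.018,0],[0,0,0]],[0,[0.018,0.018,0],[0,0,0]],[0,[0.018,0.018,0],[0,0,0]],[0,[0.018,0.018,0],[0,0,0]],[0,[0.01,0.012,0],[0,0,0]],[0,[0.01,0.006,0],[0,0,0]],[0,[0,0,0],[0,0,0]]]'>/dev/null
python3 st.py 545 80.5 268
```

```text
t 47.78 pos [ 553.9 -120.9  270.6] F [ 0.5  0.4 -3.1] w 46.1
turn [-0.003, -0.005, -0.001]
shift m [0.2014, -0.0092, 0.0035]
```

```bash
python3 -m handwheel '[[0,[0.01,0,0],[0,0,0]],[0,[0.018,0,0],[0,0,0]],[0,[0.022,0,0],[0,0,0]],[0,[0.022,0,0],[0,0,0]],[0,[0.022,0,0],[0,0,0]],[0,[0.022,0,0],[0,0,0]],[0,[0.022,0,0],[0,0,0]],[0,[0.022,0,0],[0,0,0]],[0,[0.016,0,0],[0,0,0]],[0,[0.008,0,0],[0,0,0]],[0,[0,0,0],[0,0,0]],[0,[0,0,0],[0,0,0]]]'>/dev/null
python3 st.py 546 81.5 225
```

```text
t 48.78 pos [542.9  59.3 271.5] F [ 0.  -0.2 -2.5] w 46.2
turn [-0.015, 0.001, -0.027]
shift m [0.0223, 0.0032, 0.0464]
```

```bash
python3 -m handwheel '[[0,[0.01,0.001,0.003],[-0.012,0,-0.02]],[0,[0.01,0.001,0.008],[0,0,-0.006]],[0,[0.001,0,0.012],[0,0,0]],[0,[0,0,0.01],[0,0,0]],[0,[0,0,0.005],[0,0,0]],[0,[0,0,0],[0,0,0]],[0,[0,0,0],[0,0,0]]]'>/dev/null
python3 st.py 546 80 205
```

```text
t 49.37 pos [545.   76.6 230.4] F [-0.1  0.7 -2.4] w 46.3
turn [-0.001, 0.004, -0.008]
shift m [0.0035, 0.001, 0.0253]
```

```bash
python3 -m handwheel '[[0,[0.003,0.001,0.006],[0,0.003,-0.005]],[0,[0,0,0.008],[0,0,0]],[0,[0,0,0.006],[0,0,0]],[0,[0,0,0],[0,0,0]]]'>/dev/null
python3 st.py 546 80 150
python3 - <<'E'
from h import *
x,y,z=state()['position'];a=np.linspace(0,6.28,100);O=[]
for n,o in (('scene',(270,140)),('top',(245,160))):
    p=capture(n);c=cam(p);cr=cv2.resize(p['frame'][o[1]:o[1]+120,o[0]:o[0]+80],None,fx=5,fy=5,interpolation=3)
    for X,r in (((544.8,80.9,48),37),((x,y,z-143.5),26.5)):
        q=np.array([proj(c,(X[0]+r*np.cos(t),X[1]+r*np.sin(t),X[2])) for t in a]);cv2.polylines(cr,[((q-o+.5)*5).astype(int).reshape(-1,1,2)],True,(0,0,255),1)
    O.append(cr)
cv2.imwrite('pics/mill.png',np.hstack(O))
E
```

```text
t 49.7 pos [547.1  79.4 209.5] F [ 0.2  0.5 -3.4] w 46.3
turn [0.001, 0.0, -0.003]
shift m [0.0007, -0.0012, 0.0595]
```

View pics/mill.png

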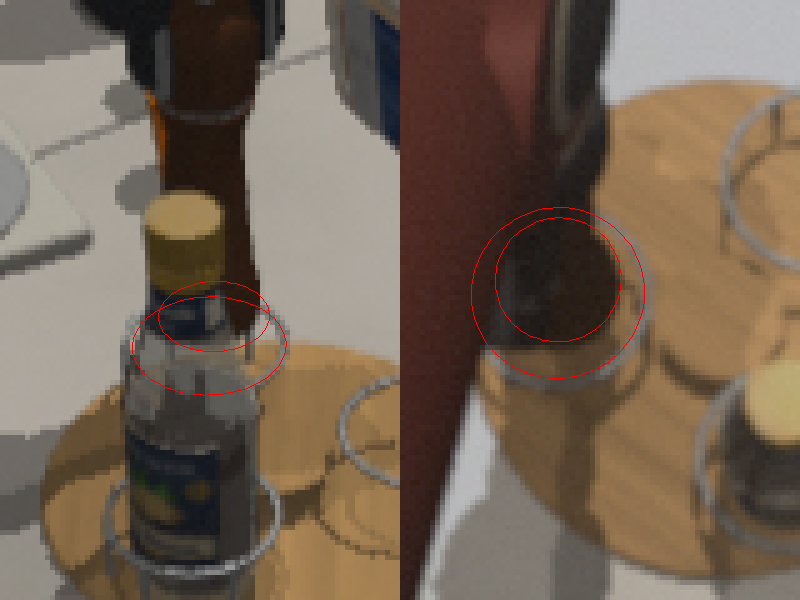

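The mill's foot matches the predicted outline, inside the ring in both views, and the dark bottle stands in its own ring. Lowering.

```bash
python3 -m handwheel '[[0,[0,-0.002,0.005],[0,0,0]],[0,[0,0,0.008],[0,0,0]],[0,[0,0,0.008],[0,0,0]],[0,[0,0,0.008],[0,0,0]],[0,[0,0,0.006],[0,0,0]],[0,[0,0,0.004],[0,0,0]],[0,[0,0,0],[0,0,0]]]'| grep -E 'pos|force'
python3 -m handwheel '[[0,[0,0,0.003],[0,0,0]]]'| grep -E 'pos|force'
```

```text
position: [546.1, 79.0, 167.8]
contact_force: [-1.0, 0.2, -3.0]
position: [546.4, 79.0, 164.8]
contact_force: [0.5, 0.0, -2.7]
```

```bash
python3 -m handwheel '[[0,[0,0,0.004],[0,0,0]],[0,[0,0,0.004],[0,0,0]],[0,[0,0,0.002],[0,0,0]]]'| grep -E 'pos|force'
python3 -m handwheel '[[0,[0,0,0.0013],[0,0,0]]]'| grep -E 'pos|force'
python3 -m handwheel '[[0,[0,0,0.0012],[0,0,0]]]'| grep -E 'pos|force'
```

```text
position: [546.9, 79.0, 154.0]
contact_force: [1.4, 0.1, -2.4]
position: [546.9, 79.0, 152.4]
contact_force: [0.5, -0.3, -3.4]
position: [547.0, 79.1, 151.4]
contact_force: [-1.5, 0.2, 8.6]
```

Contact. Release, rise and fly to the red bottle at about (474,-349).

```bash
python3 -m handwheel '[[1,[0,0,0],[0,0,0]],[1,[0,0,0],[0,0,0]],[1,[0,0,0],[0,0,0]],[1,[0,0,0],[0,0,0]],[1,[0,0,0],[0,0,0]],[1,[0,0,0],[0,0,0]],[1,[0,0,0],[0,0,0]]]'>/dev/null
python3 -m handwheel '[[1,[0,0,-0.02],[0,0,0]],[1,[0,0,-0.02],[0,0,0]],[1,[0,0,-0.03],[0,0,0]],[1,[0,0,-0.035],[0,0,0]],[1,[-0.01,0,-0.025],[0,0,0]],[1,[-0.02,0,0],[0,0,0]],[1,[-0.03,-0.004,0],[0,0,0]],[1,[-0.033,-0.006,0],[0,0,0]],[1,[-0.033,-0.006,0],[0,0,0]],[1,[-0.033,-0.006,0],[0,0,0]],[1,[-0.033,-0.006,0],[0,0,0]],[1,[-0.033,-0.006,0],[0,0,0]],[1,[-0.033,-0.006,0],[0,0,0]],[1,[-0.033,-0.006,0],[0,0,0]],[1,[-0.033,-0.006,0],[0,0,0]],[1,[-0.033,-0.006,0],[0,0,0]],[1,[-0.02,-0.004,0],[0,0,0]],[1,[0,0,0],[0,0,0]],[1,[0,0,0],[0,0,0]]]'>/dev/null
python3 st.py 474 -349.5 225
```

```text
t 53.05 pos [ 484.5 -312.5  288.8] F [-0.2  0.6 -0.2] w 85.5
turn [0.016, -0.0, 0.005]
shift m [-0.037, -0.0117, 0.0636]
```

```bash
python3 -m handwheel '[[1,[-0.012,-0.003,0.01],[0.012,0,0.005]],[1,[-0.014,-0.003,0.016],[0,0,0]],[1,[-0.008,-0.002,0.016],[0,0,0]],[1,[-0.002,0,0.01],[0,0,0]],[1,[0,0,0],[0,0,0]],[1,[0,0,0],[0,0,0]]]'>/dev/null
python3 st.py 474 -349.5 142
```

```text
t 53.55 pos [ 480.  -344.2  232.1] F [0.5 0.8 0.4] w 85.0
turn [0.003, -0.005, 0.011]
shift m [-0.0057, -0.0063, 0.0901]
```

```bash
python3 -m handwheel '[[1,[-0.004,-0.004,0.008],[0.003,-0.004,0.01]],[1,[-0.002,-0.002,0.014],[0,0,0]],[1,[0,0,0.016],[0,0,0]],[1,[0,0,0.014],[0,0,0]],[1,[0,0,0.008],[0,0,0]],[1,[0,0,0],[0,0,0]]]'>/dev/null
python3 st.py 474 -349.5 142
```

```text
t 54.05 pos [ 477.8 -347.5  171.6] F [-1.3  1.1  1.1] w 85.2
turn [0.005, 0.002, 0.007]
shift m [-0.0019, -0.004, 0.0296]
```

```bash
python3 -m handwheel '[[1,[-0.002,-0.003,0.008],[0.005,0,0.005]],[1,[0,-0.001,0.012],[0,0,0]],[1,[0,0,0.01],[0,0,0]],[1,[0,0,0.004],[0,0,0]],[1,[0,0,0],[0,0,0]]]'>/dev/null
python3 st.py 474 -349.5 139
python3 -m handwheel '[[0,[0,0,0],[0,0,0]],[0,[0,0,0],[0,0,0]],[0,[0,0,0],[0,0,0]],[0,[0,0,0],[0,0,0]],[0,[0,0,0],[0,0,0]],[0,[0,0,0],[0,0,0]],[0,[0,0,0],[0,0,0]],[0,[0,0,0],[0,0,0]],[0,[0,0,0],[0,0,0]],[0,[0,0,0],[0,0,0]],[0,[0,0,0],[0,0,0]],[0,[0,0,0],[0,0,0]]]'>/dev/null
python3 st.py 474 -349.5 139
```

```text
t 54.47 pos [ 475.4 -350.6  137.9] F [-0.8  1.2  0.7] w 85.5
turn [0.004, 0.005, 0.003]
shift m [0.0011, -0.0014, -0.0011]
t 55.47 pos [ 476.1 -351.7  140. ] F [ 0.3 -0.6 -0.6] w 32.7
turn [0.007, 0.008, 0.003]
shift m [0.0022, -0.0021, 0.0009]
```

```bash
python3 -m handwheel '[[0,[0,0,-0.007],[0,0,0]],[0,[0,0,-0.014],[0,0,0]],[0,[0,0,-0.018],[0,0,0]],[0,[0,0,-0.018],[0,0,0]],[0,[0,0,-0.014],[0,0,0]],[0,[0.01,0.005,-0.006],[0,0,0]],[0,[0.018,0.009,0],[0,0,0]],[0,[0.022,0.011,0],[0,0,0]],[0,[0.022,0.011,0],[0,0,0]],[0,[0.022,0.011,0],[0,0,0]],[0,[0.022,0.011,0],[0,0,0]],[0,[0.022,0.011,0],[0,0,0]],[0,[0.022,0.011,0],[0,0,0]],[0,[0.022,0.011,0],[0,0,0]],[0,[0.022,0.011,0],[0,0,0]],[0,[0.022,0.011,0],[0,0,0]],[0,[0.016,0.008,0],[0,0,0]],[0,[0.008,0.004,0],[0,0,0]],[0,[0,0,0],[0,0,0]],[0,[0,0,0],[0,0,0]]]'>/dev/null
python3 st.py 598 -31 210
```

```text
t 57.13 pos [602.9 -72.1 215.6] F [ 0.6 -0.2 -1.9] w 33.1
turn [-0.007, -0.007, 0.008]
shift m [0.0411, -0.0046, 0.0059]
```

```bash
python3 -m handwheel '[[0,[0.01,-0.001,0],[-0.006,-0.006,0.006]],[0,[0.014,-0.001,0],[0,0,0]],[0,[0.01,-0.001,0],[0,0,0]],[0,[0.004,0,0],[0,0,0]],[0,[0,0,0],[0,0,0]],[0,[0,0,0],[0,0,0]]]'>/dev/null
python3 st.py 598 -31 200
```

```text
t 57.63 pos [596.5 -38.6 215.7] F [ 0.   0.3 -1.5] w 33.0
turn [-0.003, 0.003, -0.008]
shift m [0.0076, 0.0015, 0.0157]
```

```bash
python3 -m handwheel '[[0,[0.006,0.001,0.002],[-0.003,0.003,-0.006]],[0,[0.002,0,0.006],[0,0,0]],[0,[0,0,0.004],[0,0,0]],[0,[0,0,0],[0,0,0]]]'>/dev/null
python3 st.py 598 -31 200
python3 - <<'E'
from h import *
x,y,z=state()['position'];a=np.linspace(0,6.28,100);O=[]
for n,o in (('scene',(310,150)),('top',(290,160))):
    p=capture(n);c=cam(p);cr=cv2.resize(p['frame'][o[1]:o[1]+110,o[0]:o[0]+80],None,fx=5,fy=5,interpolation=3)
    for X,r in (((597.6,-28.2,48),37),((x,y+2,z-137),23.5)):
        q=np.array([proj(c,(X[0]+r*np.cos(t),X[1]+r*np.sin(t),X[2])) for t in a]);cv2.polylines(cr,[((q-o+.5)*5).astype(int).reshape(-1,1,2)],True,(0,0,255),1)
    O.append(cr)
cv2.imwrite('pics/red.png',np.hstack(O))
E
```

```text
t 57.97 pos [597.7 -32.3 203. ] F [-0.2  0.2 -2. ] w 33.0
turn [0.001, 0.002, -0.004]
shift m [0.0013, 0.0003, 0.003]
```

View pics/red.png

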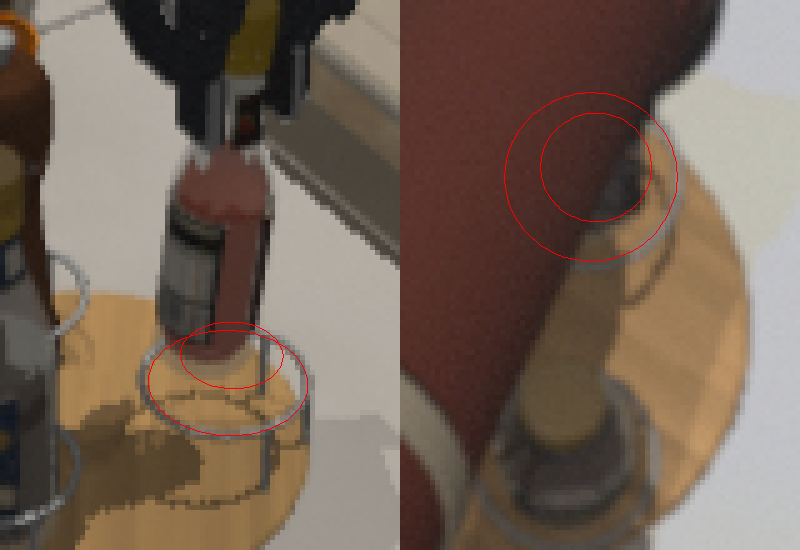

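The red bottle's foot appears left of where it was predicted in the scene view, about 208 against 232, so it seems tilted in the grip. I'll measure the axis.

Run:
```python
from h import *
s=state();x,y,z=s['position']
for n in('scene','wrist'):
    p=capture(n);c=cam(p,s);r=outline_of('red_bottle',p)
    print(n,[(round(float(k['score']),2),np.array(k['bbox']).round().tolist()) for k in r[:2]])
    m=r[0]['region']
    rows=np.where(m.any(1))[0]
    for v in rows[::max(1,len(rows)//12)]:
        u=np.where(m[v])[0];print(v,u.min(),u.max(),(u.min()+u.max())/2)
    for h in (0,50,94,137,188): print('axis',h,proj(c,(x,y,z-137+h)), 'dX+10',proj(c,(x+10,y,z-137+h)),'dY+10',proj(c,(x,y+10,z-137+h)))
    print('place',[np.array(k['centre']) for k in place_of('red_bottle',p)[:1]])
```

```text
scene [(0.65, [339.0, 147.0, 365.0, 225.0]), (0.33, [296.0, 283.0, 438.0, 401.0])]
149 362 363 362.5
155 358 365 361.5
161 355 364 359.5
167 355 362 358.5
173 355 362 358.5
179 347 363 355.0
185 345 364 354.5
191 344 364 354.0
197 344 363 353.5
203 342 362 352.0
209 341 361 351.0
215 341 360 350.5
221 341 359 350.0
axis 0 [356.5 220.8] dX+10 [360.1 219.3] dY+10 [354.1 218.4]
axis 50 [357.2 203.9] dX+10 [360.9 202.3] dY+10 [354.7 201.5]
axis 94 [357.8 188.2] dX+10 [361.5 186.7] dY+10 [355.2 185.9]
axis 137 [358.4 172.3] dX+10 [362.2 170.8] dY+10 [355.7 170. ]
axis 188 [359.1 152.4] dX+10 [363.1 150.9] dY+10 [356.4 150.1]
place [array([349. , 216.5])]
wrist [(0.92, [265.0, 189.0, 378.0, 400.0])]
189 298 305 301.5
206 275 329 302.0
223 270 339 304.5
240 268 349 308.5
257 267 354 310.5
274 270 348 309.0
291 285 349 317.0
308 289 358 323.5
325 286 367 326.5
342 286 373 329.5
359 288 371 329.5
376 289 370 329.5
393 296 364 330.0
axis 0 [316.4 226.2] dX+10 [328.7 226.1] dY+10 [316.3 214.2]
axis 50 [316.5 244.8] dX+10 [331.4 244.7] dY+10 [316.4 230.4]
axis 94 [316.7 268.9] dX+10 [334.8 268.8] dY+10 [316.6 251.7]
axis 137 [316.9 305.6] dX+10 [340.1 305.5] dY+10 [316.8 284.3]
axis 188 [317.5 388.8] dX+10 [352.1 388.6] dY+10 [317.4 359. ]
place []
```

The wrist outline shows the base about 11 mm towards -X and the cap about 4 mm towards +X, a lean of roughly 4.6°. I'll turn the tool to set it upright and measure again.

```bash
python3 -m handwheel '[[0,[0,0,-0.003],[-0.03,-0.01,0]],[0,[0,0,-0.002],[-0.03,-0.01,0]],[0,[0,0,0],[-0.02,-0.005,0]],[0,[0,0,0],[0,0,0]],[0,[0,0,0],[0,0,0]]]'>/dev/null
python3 st.py 598 -31 200
cat > ax.py <<'E'
from h import *
s=state();x,y,z=s['position']
for n in('wrist','scene'):
    p=capture(n);c=cam(p,s);r=outline_of('red_bottle',p)
    m=r[0]['region'].astype(np.uint8);k,l,st,_=cv2.connectedComponentsWithStats(m);m=l==1+st[1:,4].argmax()
    rows=np.where(m.any(1))[0];print(n,r[0]['score'],rows[[0,-1]])
    for v in rows[::max(1,len(rows)//8)]:
        u=np.where(m[v])[0];print(v,u.min(),u.max(),(u.min()+u.max())/2)
    for h in (0,94,188): print('axis',h,proj(c,(x,y,z-137+h)))
E
python3 ax.py
```

```text
t 58.78 pos [598.6 -32.8 210. ] F [ 0.3  0.4 -2. ] w 32.8
turn [0.087, 0.028, -0.004]
shift m [0.002, -0.0015, 0.0099]
wrist 0.68 [190 398]
190 297 305 301.0
216 272 335 303.5
242 268 349 308.5
268 269 350 309.5
294 289 348 318.5
320 287 364 325.5
346 287 373 330.0
372 288 370 329.0
398 310 320 315.0
axis 0 [301.9 222.1]
axis 94 [310.  267.1]
axis 188 [332.4 392. ]
scene 0.95 [146 222]
146 361 361 361.0
155 355 364 359.5
164 354 362 358.0
173 355 363 359.0
182 347 366 356.5
191 346 367 356.5
200 346 366 356.0
209 346 366 356.0
218 347 364 355.5
axis 0 [356.9 218.6]
axis 94 [358.2 185.9]
axis 188 [359.6 149.7]
```

The bottle is now upright, with the wrist and scene outlines both matching a vertical axis over the ring. Lower along the world vertical.

```bash
python3 st.py 598.6 -32 150
python3 -m handwheel '[[0,[0.0001,0.0004,0.005],[0,0,0]],[0,[0.0002,0.0006,0.007],[0,0,0]],[0,[0.0002,0.0006,0.007],[0,0,0]],[0,[0,0.0002,0.004],[0,0,0]],[0,[0,0,0],[0,0,0]]]' | grep -E 'pos|force'
python3 st.py 598.6 -32 145
```

```text
t 58.98 pos [599.  -33.  209.7] F [ 0.5 -0.1 -2. ] w 33.0
turn [0.087, 0.028, -0.005]
shift m [0.0027, -0.0055, 0.0594]
position: [603.5, -33.4, 183.9]
contact_force: [0.6, -0.8, -2.0]
t 59.4 pos [603.5 -33.4 183.9] F [ 0.6 -0.8 -2. ] w 33.3
turn [0.086, 0.029, -0.005]
shift m [0.0025, -0.0082, 0.0382]
```

```bash
python3 -m handwheel '[[0,[0.001,-0.004,0.002],[0,0,0]],[0,[0.001,-0.003,0.004],[0,0,0]],[0,[0,-0.001,0.006],[0,0,0]],[0,[0,-0.001,0.006],[0,0,0]],[0,[0,-0.001,0.004],[0,0,0]],[0,[0,0,0],[0,0,0]]]' | grep -E 'pos|force'
python3 st.py 598.6 -32 145
```

```text
position: [593.9, -31.8, 157.8]
contact_force: [-0.5, 0.2, -2.0]
t 59.9 pos [593.9 -31.8 157.8] F [-0.5  0.2 -2. ] w 33.2
turn [0.084, 0.029, -0.005]
shift m [0.0001, 0.0036, 0.0132]
```

```bash
python3 -m handwheel '[[0,[0,0.002,0.003],[0,0,0]],[0,[0,0,0.004],[0,0,0]],[0,[0,0,0.0015],[0,0,0]]]' | grep -E 'pos|force'
python3 -m handwheel '[[0,[0,0,0.0015],[0,0,0]]]' | grep -E 'pos|force'
python3 -m handwheel '[[0,[0,0,0.0013],[0,0,0]]]' | grep -E 'pos|force'
```

```text
position: [597.3, -32.1, 149.1]
contact_force: [0.3, 0.1, -1.7]
position: [597.7, -32.3, 147.5]
contact_force: [0.3, -0.5, -1.7]
position: [597.9, -32.3, 146.0]
contact_force: [0.9, -0.1, -1.5]
```

```bash
python3 -m handwheel '[[0,[0,0,0.0012],[0,0,0]]]' | grep -E 'pos|force'
python3 -m handwheel '[[0,[0,0,0.0012],[0,0,0]]]' | grep -E 'pos|force'
```

```text
position: [598.2, -32.4, 144.7]
contact_force: [-0.0, -0.0, -2.8]
position: [598.6, -32.8, 144.0]
contact_force: [-2.3, -0.6, 6.6]
```

```bash
python3 -m handwheel '[[0.85,[0,0,0],[0,0,0]],[0.85,[0,0,0],[0,0,0]],[0.85,[0,0,0],[0,0,0]],[0.85,[0,0,0],[0,0,0]],[0.85,[0,0,0],[0,0,0]],[0.85,[0,0,0],[0,0,0]],[0.85,[0,0,0],[0,0,0]]]' | grep -E 'pos|force'
python3 -m handwheel '[[1,[0,0.001,-0.015],[0,0,0]],[1,[0,0.002,-0.02],[0,0,0]],[1,[0,0.002,-0.025],[0,0,0]],[1,[0,0.002,-0.03],[0,0,0]],[1,[0,0,-0.03],[0.04,0.015,0]],[1,[0,0,-0.02],[0.04,0.014,0]],[1,[-0.02,0,0],[0,0,0]],[1,[-0.035,0,0],[0,0,0]],[1,[-0.035,0,0],[0,0,0]],[1,[-0.035,0,0],[0,0,0]],[1,[-0.035,0,0],[0,0,0]],[1,[-0.035,0,0],[0,0,0]],[1,[-0.035,0,0],[0,0,0]],[1,[0,0,0],[0,0,0]],[1,[0,0,0],[0,0,0]]]'>/dev/null
python3 st.py
python3 - <<'E'
from h import *
O=[];a=np.linspace(0,6.28,100)
for n,o in (('scene',(200,140)),('top',(130,160))):
    p=capture(n);c=cam(p)
    w=190 if n=='scene' else 230
    cr=cv2.resize(p['frame'][o[1]:o[1]+145,o[0]:o[0]+w],None,fx=3.4 if n=='top' else 4.1,fy=3.4 if n=='top' else 4.1,interpolation=3);O.append(cr[:, :782])
    for l,X in dict(dark_bottle=(476.7,-19.4,8),red_bottle=(597.6,-28.2,8),pepper_mill=(544.8,80.9,8),small_glass=(493,301,22)).items():
        for r in place_of(l,p)[:2]: print(n,l,round(float(r['score']),2),onz(c,r['centre'],X[2]),'want',X)
w=min(o.shape[1] for o in O);im=np.vstack([o[:,:w] for o in O]);f=600/im.shape[0];cv2.imwrite('pics/end.png',cv2.resize(im,None,fx=f,fy=f));print(im.shape)
E
```

```text
position: [600.6, -33.2, 146.0]
contact_force: [0.1, 0.2, -0.4]
t 62.32 pos [ 595.7 -264.1  290. ] F [ 0.7  0.3 -1. ] w 85.1
turn [0.005, -0.002, 0.006]
scene dark_bottle 0.61 [477.1 -18.6   8. ] want (476.7, -19.4, 8)
scene red_bottle 0.79 [597.3 -28.8   8. ] want (597.6, -28.2, 8)
scene red_bottle 0.18 [ 447.5 -284.7    8. ] want (597.6, -28.2, 8)
scene pepper_mill 0.75 [533.3  79.8   8. ] want (544.8, 80.9, 8)
scene small_glass 0.95 [487.1 310.6  22. ] want (493, 301, 22)
top dark_bottle 0.58 [470.4 -20.2   8. ] want (476.7, -19.4, 8)
top red_bottle 0.85 [596.5 -30.2   8. ] want (597.6, -28.2, 8)
top pepper_mill 0.85 [542.5  78.5   8. ] want (544.8, 80.9, 8)
top small_glass 0.84 [487.4 307.1  22. ] want (493, 301, 22)
(1087, 779, 3)
```

View pics/end.png

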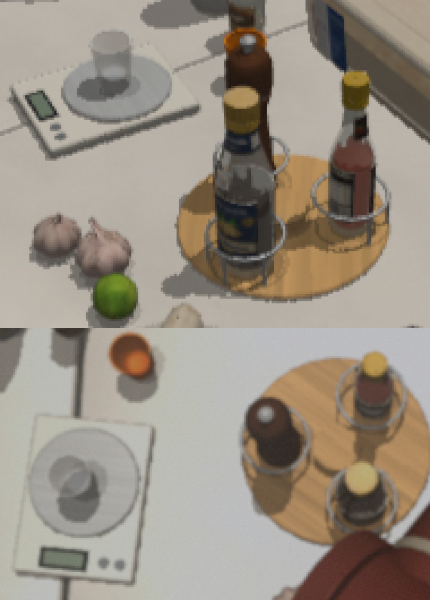

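Run:
```python
from h import *
from scipy.optimize import least_squares
a=np.linspace(0,6.28,100);D=[]
for n in('scene','top'):
    for _ in range(2):
        p=capture(n);c=cam(p);m=outline_of('small_glass',p)
        for r in m:
            b=np.array(r['bbox']);ctr=(b[:2]+b[2:])/2
            if np.linalg.norm(ctr-proj(c,(493,301,50)))<15: D.append((n,c,b));print(n,round(float(r['score']),2),b);break
def bb(c,x,y):
    q=np.array([proj(c,(x+r*np.cos(t),y+r*np.sin(t),z)) for r,z in((24.5,84),(20,22)) for t in a]);return np.r_[q.min(0),q.max(0)]
for n in('scene','top'):
    r=least_squares(lambda v:np.concatenate([bb(c,*v)-b for k,c,b in D if k==n]),[493,301],loss='soft_l1');print(n,r.x,r.fun[:4])
r=least_squares(lambda v:np.concatenate([bb(c,*v)-b for k,c,b in D]),[493,301],loss='soft_l1');print(r.x)
```

```text
scene 0.68 [237.4 155.2 256.9 183.2]
scene 0.71 [239.3 153.9 257.2 183.9]
top 0.76 [153.2 227.5 182.7 252.8]
scene [486.6 299.6] [ 0.4 -1.   0.4  0.6]
top [489.1 304. ] [ 0.3  0.2 -0.4 -0.2]
[488.3 302.8]
```

```bash
python3 -c "
from bench import *
print(finish_job(), state()['time_s'])"
```

```text
the job is handed in; nothing more can be done
the job is handed in; nothing more can be done
```

I moved the red bottle, the mill and then the dark bottle to the tray. I set the glass on the scale pan, then put the dark bottle, the mill and the red bottle back in their own rings. The job is handed in. It took about 63 s of the 152 s allowed, and every set-down was by touch, with no more than about 18 N at the wrist.

**Last look:** the final pictures show both bottles and the mill upright in their original rings, the glass upright on the pan, and the arm clear of everything.

**Where the checks disagreed:**
- **Glass position:** outline fits put it about 4 to 5 mm from the pan's centre. The network's origin estimates say 8 to 11 mm, but they were also off by about 5 mm when the glass was still on the pedestal.
- **Dark bottle:** one network estimate was 6 mm off its ring's centre; the other agreed with the ring.
- **Mill:** one network estimate was about 12 mm off its ring's centre, where the bottle partly hides it. The other agreed with the ring to about 3 mm.
- **Red bottle:** it hung about 4.6° tilted in the gripper on the way back, so I straightened it before lowering it. At the end it sat within 3 mm of its ring's centre.

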